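# Load the drive cartridges behind the snap-fit cover of the media box

### The arm

A 6-joint arm with a two-finger parallel gripper is mounted at the origin on the work surface. World frame = base frame: x ahead of the robot, y to its left, z up, the work surface at z = 0. Lengths are in m, angles in degrees, forces in N, time in s.
With the tool pointing down it reaches from about 0.4 to 0.825 m from the base axis. Payload 7 kg.
Tool frame: the origin (TCP) lies midway between the tips of the shut fingers; the grasp point (between the pads) lies 19 mm behind it (r.grip_point_offset is the z of the grasp point in the tool frame, in m); z points along the fingers, y is the line along which they close (so a half turn about z gives the same grasp; the last joint's range is limited). The gripper opens to 88 mm and grips with 3 to 60 N. Pads are 19 mm wide; open, the fingers measure 130 mm over their backs; the gripper's body (78 mm by 193 mm) begins 47 mm behind the grasp point.
Start: joints at [16.507, 20.546, 0.682, 0, -70.136, -16.507], TCP at [0.675, -0, 0.227] pointing down, gripper open.
Joint ranges: [-176.03, 176.03], [-82.01, 121.73], [-58.28, 71.71], [-173.87, 95.51], [-174.79, -0.11], [-173.66, 173.66]. Speed limits (degrees/s): [136.94, 136.94, 172.46, 180, 180, 180].

### API

Orientations are given as [roll, pitch, yaw] about the fixed x, y, z axes, in that order (R = Rz(yaw) Ry(pitch) Rx(roll)).
In Python, from plant import r, viewer, recognise, outline_of, pinpoint gives the robot as it stands.
- The arm moves only by the tool move_arm, never from a script. Its argument "targets" is a list of rows, each a list of 2 entries, a list of its own where there are three numbers: the shift along the tool's x, y, z in cm, then the turn, a rotation vector about the tool's x, y, z in rad. A call has 1 to 5 rows; each row is the pose to reach, as a shift and turn from the pose commanded when the call began, along the tool's axes at that moment; what a row does not reach only later rows make up. A row lasts 1/8 s, in which the tool goes at most 62.5 mm and 10.7 degrees, less where a joint would pass 70% of its speed; a pose out of reach is approached as far as the arm can. A call with a gripper value outside its range is refused whole. "jaw" is the finger opening in cm, from 0 to 8.76, set as the call begins (left out, the last holds). The fingers move at their own pace and stop on an object; "squeeze" is the grip in N (left out, the last holds). Time passes only in rows, so rows that repeat a pose let the fingers close. It gives the time, the measured TCP pose, the force, the opening and the grip force at its end, in the units of the state.
- r.get_state(): the state, without advancing time (a new reading comes with each control period).
- viewer.capture(name): name is "scene" or "side" or "wrist"; returns a dict with "image" (420x560x3 uint8, blue, green, red), "intrinsics" (3x3 intrinsics, pixels), "D" ([k1, k2, p1, p2, k3] as OpenCV has them; the pictures are not rectified), "camera_from_world" (4x4, takes a point from world to camera coordinates). Camera axes: x right, y up, looking along -z (the intrinsics and any distortion apply to the point x, -y, -z); pixel columns grow to the right and rows downward; lengths in m; the calibration is good to about 2 mm. A picture is of the moment at which its call begins. There is no depth.
- r.close_job(): hands the job in; it is judged then, once.
Trained networks look in the newest picture that a camera, given by its name, has taken for a name from the list of things; names that differ only in an ending like _2 or _b are one class to them, and where a whole thing is asked for, a point or a joint stands for the part that bears it (a point fixed in the world has none). Each returns a list of dicts, best first, with "score" (0 to 1); they miss things now and then, are a little off and sometimes report something else, mostly with a low value. They report only what shows in the picture. A call takes as long as a camera call.
- recognise(label, camera): "box" ([left, top, right, bottom] in pixels, round what is visible of it).
- outline_of(label, camera): "mask" (420x560 bool, what is visible of it) and "box" ([left, top, right, bottom] in pixels, round what is visible of it).
- pinpoint(label, camera): "location" ([row, column] in pixels: a listed point, or the origin of a listed thing).
The state is a dict: "time_s": time; "joints": joint angles; "qd": joint speeds; "joint_torque": joint torques, N m; "tcp_pos": TCP position; "eef_rot": TCP orientation; "contact_force": force on the tool from outside, world axes, zero at the start; "moment": the same for the moment, N m; "gripper_width": finger opening in m; "gripper_force": force on a finger pad.
Only numpy, scipy, OpenCV 4.12 (cv2) and the standard library are available. Lean on these libraries where they do the work, as an engineer would, in place of code of your own. Each camera call takes 0.05 s, during which the arm holds its last target. There are 200 camera calls.

### The job

Squeeze the two orange side tabs of the white cover on the media box together to unsnap it, lift it off and set it down on the shelf. Slide every drive cartridge lying on the shelf fully home into a slot of its own in the front of the box (any slot, either end first, flat), then put the cover back so that it sits flat in its place and both tabs spring out and catch. Leave the speaker, mug, orb and remote where they are.

Things in the scene. Friction and masses are not known exactly. Their poses are not given: they have to be found in the camera images.
- bay: media box, black, grey top, fixed; 110 (x) x 216 (y) x 40 mm high. Origin on its underside, midway across, 65 mm behind the front face; +x points from the front face (at x -65 mm) to the back. Four slots side by side open to -x in that face, nothing of the box stands before it. Roof over the slots at z 36 mm; from x 11.5 mm back a deck at z 40 mm
- mouth (a point): middle of the bay's front face, x -65, y 0, z 20 mm of its frame, axes as the bay's. Every slot is 43 wide (y), 21 high (z 10 to 31 mm), 100 deep, with a stop at its end; a cartridge that is home is flush with the face. The mouths are bevelled 45 degrees: 4.5 mm at the sides, 5 below, 2.5 above
- seat (a point): where the cover's origin is when seated: bay frame x -32, y 0, z 36 mm, axes as the bay's. Beside it two steel catch posts, 24 mm long in x, stand on the roof: inner faces at y +-39.5, outer at +-43.5, tops 20 mm above this point; their heads (14 to 20 mm above it) reach inward to y +-34.5 mm
- cover: white snap-fit cover, 84 (x) x 228 (y) mm, 0.2 kg, loose; axes as the bay's when seated. Origin: centre of the underside of its 4 mm panel. It stands level on a front lip and two end skirts that hang 18 mm below the panel (origin 18 mm over the shelf). Skirts fit 2 mm clear of the box; two windows pass the catch posts, 2 mm clear in x. In the middle a white block, 30 mm wide in y, 48 high
- lip (a point): middle of the cover's front lip, x -40, y 0, z -9 mm of the cover's frame. The lip belongs at the front (slot) side; seated, its inner side is 5 mm before the slots' mouths, so it cannot go down over a cartridge that stands out further
- tab_left (a joint): inward travel of the orange tab at the cover's +y side, 0 out to 0.006 m. Upright pad, 26 mm wide in x, z 25 to 55 mm over the cover's origin, outer face y 30 mm: 60 mm across both tabs, 48 squeezed (spring 2.5 to 5.5 N each). Its hook (z 6 to 12, to y 38.5 mm) catches under the post's head, free from 4.5 mm on; square, so lower the cover with tabs squeezed, then let go
- tab_right (a joint): the same for the orange tab at the cover's -y side (outer face at y -30 mm). The two tabs, held squeezed, are also the handle that carries the cover
- slot0 (a point): centre of a cartridge that is fully home in slot 0 (bay frame x -15, y -78, z 19 mm); axes as the bay's: the cartridge slides in along +x
- slot1 (a point): centre of a cartridge that is fully home in slot 1 (bay frame x -15, y -26, z 19 mm); axes as the bay's: the cartridge slides in along +x
- slot2 (a point): centre of a cartridge that is fully home in slot 2 (bay frame x -15, y 26, z 19 mm); axes as the bay's: the cartridge slides in along +x
- slot3 (a point): centre of a cartridge that is fully home in slot 3 (bay frame x -15, y 78, z 19 mm); axes as the bay's: the cartridge slides in along +x
- cart0: drive cartridge, a dark flat slab with a blue label on both faces, 100 (x) x 40 (y) x 18 (z) mm, about 0.12 kg, origin at its centre; lies flat on the shelf. Two to four of the four cartridges are there; absent ones read None
- cart1: drive cartridge, a dark flat slab with a red label on both faces, 100 (x) x 40 (y) x 18 (z) mm, about 0.12 kg, origin at its centre; lies flat on the shelf. Two to four of the four cartridges are there; absent ones read None
- cart2: drive cartridge, a dark flat slab with a green label on both faces, 100 (x) x 40 (y) x 18 (z) mm, about 0.12 kg, origin at its centre; lies flat on the shelf. Two to four of the four cartridges are there; absent ones read None
- cart3: drive cartridge, a dark flat slab with a yellow label on both faces, 100 (x) x 40 (y) x 18 (z) mm, about 0.12 kg, origin at its centre; lies flat on the shelf. Two to four of the four cartridges are there; absent ones read None
- speaker: grey plastic speaker cube, 90 mm, origin at the centre of its underside; bystander
- mug: white ceramic mug, 82 mm across, 95 mm high, handle at its +y, origin at the centre of its underside; bystander
- orb: amber glass orb of 84 mm on a round wooden foot, 94 mm high in all, origin at the centre of its underside; bystander
- remote: black remote control, 150 (x) x 42 x 18 mm, origin at the centre of its underside; bystander

How it is judged (in metres and radians):
On the way, in this order (a step that is already met when the one before it is completed fails the run):
1. both side tabs are pressed in while the cover is in its place (distance between cover and seat below 0.005 m and angle between the z axis of cover and the z axis of bay, either way round below 0.04 rad and x of lip in the frame of bay below -0.06 m and value of joint each of tab_left, tab_right above 0.004 m), for 0.1 s.
2. the cover stands released on the shelf, clear of the box (horizontal distance between cover and seat above 0.08 m and height (world z) of cover below 0.03 m and linear speed of cover below 0.03 m/s and contact force between the fingers and cover below 0.2 N), for 0.2 s.
3. every cartridge is fully home in a slot (((distance between cart0 and slot0 below 0.007 m and angle between the x axis of cart0 and the x axis of bay, either way round below 0.08 rad) or (distance between cart0 and slot1 below 0.007 m and angle between the x axis of cart0 and the x axis of bay, either way round below 0.08 rad) or (distance between cart0 and slot2 below 0.007 m and angle between the x axis of cart0 and the x axis of bay, either way round below 0.08 rad) or (distance between cart0 and slot3 below 0.007 m and angle between the x axis of cart0 and the x axis of bay, either way round below 0.08 rad)) and ((distance between cart1 and slot0 below 0.007 m and angle between the x axis of cart1 and the x axis of bay, either way round below 0.08 rad) or (distance between cart1 and slot1 below 0.007 m and angle between the x axis of cart1 and the x axis of bay, either way round below 0.08 rad) or (distance between cart1 and slot2 below 0.007 m and angle between the x axis of cart1 and the x axis of bay, either way round below 0.08 rad) or (distance between cart1 and slot3 below 0.007 m and angle between the x axis of cart1 and the x axis of bay, either way round below 0.08 rad)) and ((distance between cart2 and slot0 below 0.007 m and angle between the x axis of cart2 and the x axis of bay, either way round below 0.08 rad) or (distance between cart2 and slot1 below 0.007 m and angle between the x axis of cart2 and the x axis of bay, either way round below 0.08 rad) or (distance between cart2 and slot2 below 0.007 m and angle between the x axis of cart2 and the x axis of bay, either way round below 0.08 rad) or (distance between cart2 and slot3 below 0.007 m and angle between the x axis of cart2 and the x axis of bay, either way round below 0.08 rad)) and ((distance between cart3 and slot0 below 0.007 m and angle between the x axis of cart3 and the x axis of bay, either way round below 0.08 rad) or (distance between cart3 and slot1 below 0.007 m and angle between the x axis of cart3 and the x axis of bay, either way round below 0.08 rad) or (distance between cart3 and slot2 below 0.007 m and angle between the x axis of cart3 and the x axis of bay, either way round below 0.08 rad) or (distance between cart3 and slot3 below 0.007 m and angle between the x axis of cart3 and the x axis of bay, either way round below 0.08 rad))), for 0.2 s.
At the end, for the whole second after the job is handed in: every cartridge that is there lies home in a slot (centre within 7 mm of the slot's home point, within 0.08 rad of straight), the cover sits in its place (within 5 mm, level within 0.04 rad, lip at the front) with both tabs sprung out (less than 1.5 mm pressed), at rest (all of step 3 and distance between cover and seat below 0.005 m and angle between the z axis of cover and the z axis of bay, either way round below 0.04 rad and x of lip in the frame of bay below -0.06 m and value of joint each of tab_left, tab_right below 0.0015 m and linear speed of cover below 0.02 m/s); the robot touches nothing.
It fails at once if the speaker is pushed more than 30 mm from its place (distance of speaker from where it was at the start of the episode above 0.03 m).
It fails at once if the mug is pushed more than 30 mm from its place (distance of mug from where it was at the start of the episode above 0.03 m).
It fails at once if the orb is pushed more than 30 mm from its place (distance of orb from where it was at the start of the episode above 0.03 m).
It fails at once if the remote is pushed more than 30 mm from its place (distance of remote from where it was at the start of the episode above 0.03 m).
Of cart0, cart1, cart2, cart3 only 2 to 4 are there at a start; the rules pass over those that are not, and their reading is None.
At some moment in a run one of cart0, cart1, cart2, cart3 may be knocked a few centimetres aside while the robot is not near it.
Once in a run the grip may slacken for a moment while it holds something.
It also fails if it takes over 210 s, if anything falls off the work surface, if the arm or the gripper's body presses on something with over 40 N, if the wrist force passes 120 N, or if a joint passes its speed limit or range.

## Working session

There is one attempt and no reset: what is moved stays moved. The work goes in short steps, Python scripts to look and compute and a tool call to move; the robot and the scene stay as the last step left them, time stands still between calls to the robot, and variables do not carry over. Pictures are saved under pics/ and viewed, at most 14 in all, crops included, and the job is handed in when it is done.

Besides the shell and the picture viewer there is one more tool, called by a JSON object that holds its "name" and its "arguments", one argument or row to a line. move_arm: Moves the arm, as the interface text tells. Its arguments: {"type":"object","properties":{"targets":{"type":"array","items":{"type":"array"}},"jaw":{"type":"number"},"squeeze":{"type":"number"}},"required":["targets"]}

```bash
mkdir -p pics; ls
python3 - <<'E'
from plant import r, viewer, recognise, outline_of, pinpoint
import cv2
for c in ["scene","side","wrist"]:
    d=viewer.capture(c); cv2.imwrite(f"pics/{c}0.png",d["image"])
    print(c,d["intrinsics"].tolist(),d["D"],d["camera_from_world"].round(3).tolist())
print(r.get_state(), r.grip_point_offset)
E
```

```text
pics
scene [[546.8529367753843, 0.0, 285.4784045932586], [0.0, 546.8529367753843, 212.9795189452871], [0.0, 0.0, 1.0]] [-0.07882383  0.          0.          0.          0.        ] [[0.722, 0.692, -0.011, -0.41], [-0.429, 0.46, 0.777, 0.212], [0.543, -0.556, 0.629, -1.827], [0.0, 0.0, 0.0, 1.0]]
side [[513.2728189122121, 0.0, 286.5373678621941], [0.0, 513.2728189122121, 215.32052752755806], [0.0, 0.0, 1.0]] [0.01275514 0.         0.         0.         0.        ] [[-0.836, -0.548, 0.013, 0.479], [0.3, -0.437, 0.848, -0.243], [-0.459, 0.713, 0.529, -1.242], [0.0, 0.0, 0.0, 1.0]]
wrist [[368.7037073998327, 0.0, 279.9957709676064], [0.0, 368.7037073998327, 208.23659396522447], [0.0, 0.0, 1.0]] [-0.02721657  0.          0.          0.          0.        ] [[-1.0, -0.0, 0.001, 0.675], [-0.0, -0.968, -0.25, 0.031], [0.001, -0.25, 0.968, -0.389], [0.0, 0.0, 0.0, 1.0]]
{'time_s': 0.15, 'joints': array([ 1.65059835e+01,  2.05812667e+01,  6.46684761e-01, -1.40416613e-02,
       -7.01347001e+01, -1.65076666e+01]), 'qd': array([-0.06601913, -0.07174405,  0.09081714,  0.15013001,  0.055927  ,
       -0.0424825 ]), 'joint_torque': array([ 1.39394037e-04, -5.83274567e+01,  2.93289685e+01,  7.00122759e+00,
        8.75052094e-03, -9.76538854e-05]), 'tcp_pos': array([ 6.74645558e-01, -3.71471913e-05,  2.25854653e-01]), 'eef_rot': array([ 1.79929822e+02, -7.02999368e-03, -9.00064583e+01]), 'contact_force': array([-0.4624262 , -0.00089535, -0.49940834]), 'moment': array([ 0.00020005, -0.0523594 , -0.04816253]), 'gripper_force': 0.0, 'gripper_width': 0.08773080024668592} -0.0188
```

View pics/scene0.png

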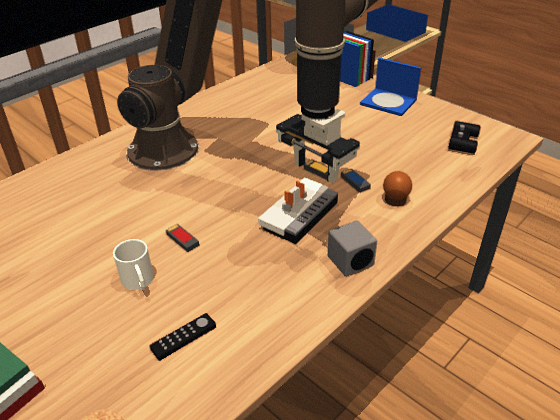

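View pics/side0.png

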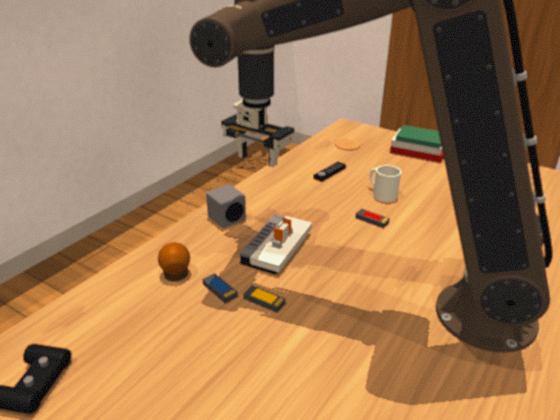

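View pics/wrist0.png

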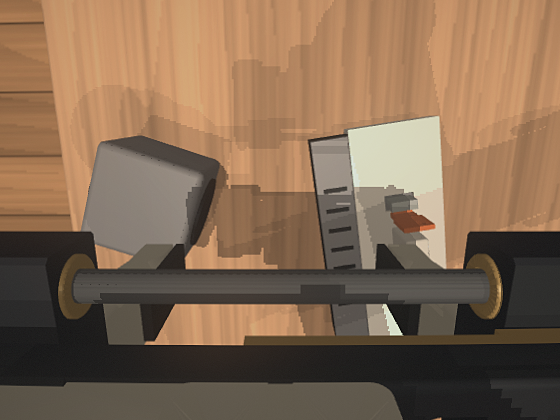

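The scene shows the box with cover near (300,210), lip side towards the robot. Red cartridge is at (182,237) and blue at (355,180). The side view shows blue (220,288) and yellow (264,298); no green is visible. Next I'll measure poses by fitting silhouettes.

```bash
cat > vis.py <<'E'
from plant import r, viewer, recognise, outline_of, pinpoint
import cv2, numpy as np
from scipy.optimize import minimize
from scipy.spatial.transform import Rotation as R
def proj(cap,P):
    T=cap["camera_from_world"]; p=np.atleast_2d(P)@T[:3,:3].T+T[:3,3]
    p=p*[1,-1,-1]
    return cv2.projectPoints(p.reshape(-1,1,3),np.zeros(3),np.zeros(3),cap["intrinsics"],np.asarray(cap["D"],float))[0].reshape(-1,2)
def ray(cap,uv,z):
    u=cv2.undistortPoints(np.array([[uv]],float),cap["intrinsics"],np.asarray(cap["D"],float))[0,0]
    T=cap["camera_from_world"]; o=-T[:3,:3].T@T[:3,3]; d=T[:3,:3].T@np.array([u[0],-u[1],-1])
    return o+d*(z-o[2])/d[2]
def boxc(x0,x1,y0,y1,z0,z1): return np.array([[x,y,z] for x in(x0,x1) for y in(y0,y1) for z in(z0,z1)])
def place(P,q): # q=x,y,yaw(rad)
    c,s=np.cos(q[2]),np.sin(q[2]); return P@np.array([[c,-s,0],[s,c,0],[0,0,1]]).T+[q[0],q[1],0]
S=4
def sil(cap,parts,q):
    m=np.zeros((420*S,560*S),np.uint8)
    for P in parts:
        h=cv2.convexHull(((proj(cap,place(P,q))+.5)*S).astype(np.int32)); cv2.fillConvexPoly(m,h,1)
    return m
def fit(caps,masks,parts,q0,yaws):
    big={c:cv2.resize(m.astype(np.uint8),None,fx=S,fy=S,interpolation=cv2.INTER_NEAREST) for c,m in masks.items()}
    def f(v):
        q=[v[0]/1e3,v[1]/1e3,np.radians(v[2])]; e=0
        for c in masks:
            m=sil(caps[c],parts,q); e+=1-(m&big[c]).sum()/max(1,(m|big[c]).sum())
        return e/len(masks)
    best=None
    for y in yaws:
        v0=np.array([q0[0]*1e3,q0[1]*1e3,y])
        for sc in((15,10),(3,3)):
            sol=minimize(f,v0,method="Nelder-Mead",options=dict(initial_simplex=np.array([v0,v0+[sc[0],0,0],v0+[0,sc[0],0],v0+[0,0,sc[1]]]),maxiter=70,xatol=.05,fatol=1e-4)); v0=sol.x
        if best is None or sol.fun<best.fun: best=sol
    return best.x.round(2),round(best.fun,3)
CART=[boxc(-.05,.05,-.02,.02,0,.018)]
BAYC=[boxc(-.065,.045,-.108,.108,0,.04)]
COV=lambda z:[boxc(-.042,.042,-.114,.114,z-.018,z+.004)]
def look(cams): return {c:viewer.capture(c) for c in cams}
def cart(i,caps,cams,yaws=(0,45,90,135)):
    ms={}
    for c in cams:
        o=outline_of(f"cart{i}",c)
        if o and o[0]["score"]>.4 and o[0]["mask"].sum()>60: ms[c]=o[0]["mask"]; 
        print(c,i,[(round(a["score"],2),a["box"]) for a in o[:2]])
    if not ms: return None
    c=list(ms)[0]; rr,cc=np.nonzero(ms[c]); q=ray(caps[c],(cc.mean(),rr.mean()),.009)
    return fit(caps,ms,CART,q,yaws)
E
cat > a.py <<'E'
from vis import *
caps=look(["scene","side","wrist"])
for i in range(4): print(i,cart(i,caps,["scene","side"]))
for n in["bay","cover","tab_left","tab_right","mouth","seat","lip","slot0","slot3","speaker","mug","orb","remote"]:
    for c in caps:
        p=pinpoint(n,c); z={"seat":.036,"cover":.036,"lip":.027,"mouth":.02,"slot0":.019,"slot3":.019}.get(n,0)
        if p: print(n,c,round(p[0]["score"],2),np.round(p[0]["location"],1),ray(caps[c],p[0]["location"][::-1],z).round(4)[:2])
m={}
for c in("scene","side"):
    a=outline_of("bay",c);b=outline_of("cover",c)
    if a and b: m[c]=a[0]["mask"]|b[0]["mask"]; print(c,a[0]["box"],b[0]["box"])
C=[p+np.array([-.032,0,0]) for p in COV(.036)]
H=boxc(-.032-.013,-.032+.013,-.03,.03,.036,.091)
print(fit(caps,m,BAYC+C+[H],ray(caps["scene"],(300,212),.02),(-20,0,20)))
E
python3 a.py
```

```text
scene 0 [(0.86, [166.4, 222.6, 197.4, 255.1]), (0.78, [338.7, 166.1, 370.5, 193.0])]
side 0 [(0.86, [353.9, 209.1, 388.5, 230.8]), (0.84, [200.1, 273.7, 237.6, 303.4])]
0 (array([ 410.4 , -236.95,   -3.43]), np.float64(0.085))
scene 1 [(0.86, [166.4, 222.6, 197.4, 255.1]), (0.78, [338.7, 166.1, 370.5, 193.0])]
side 1 [(0.86, [353.9, 209.1, 388.5, 230.8]), (0.84, [200.1, 273.7, 237.6, 303.4])]
1 (array([ 410.4 , -236.95,   -3.43]), np.float64(0.085))
scene 2 [(0.86, [166.4, 222.6, 197.4, 255.1]), (0.78, [338.7, 166.1, 370.5, 193.0])]
side 2 [(0.86, [353.9, 209.1, 388.5, 230.8]), (0.84, [200.1, 273.7, 237.6, 303.4])]
2 (array([ 410.4 , -236.95,   -3.43]), np.float64(0.085))
scene 3 [(0.86, [166.4, 222.6, 197.4, 255.1]), (0.78, [338.7, 166.1, 370.5, 193.0])]
side 3 [(0.86, [353.9, 209.1, 388.5, 230.8]), (0.84, [200.1, 273.7, 237.6, 303.4])]
3 (array([ 410.4 , -236.95,   -3.43]), np.float64(0.085))
bay scene 0.79 [221.  304.8] [0.5968 0.0482]
bay side 0.96 [248.6 272.3] [0.5817 0.0613]
bay wrist 0.93 [229.6 364.1] [0.583 0.056]
cover side 0.58 [238.7 282.4] [0.5568 0.0473]
cover wrist 0.79 [239.5 402.7] [0.5522 0.0549]Traceback (most recent call last):
  File "a.py", line 6, in <module>
    p=pinpoint(n,c); z={"seat":.036,"cover":.036,"lip":.027,"mouth":.02,"slot0":.019,"slot3":.019}.get(n,0)
ValueError: it knows: bay, cart, cover, lip, mouth, mug, orb, remote, seat, slot, speaker
```

```bash
cat >> vis.py <<'E'
def carts(caps,cams,yaws=(0,45,90,135),only=None,skip=None):
    """group cart outlines of all cams by their floor position, fit each"""
    obs=[]
    for c in cams:
        for o in outline_of("cart0",c):
            if o["score"]<.4 or o["mask"].sum()<60: continue
            rr,cc=np.nonzero(o["mask"]); q=ray(caps[c],(cc.mean(),rr.mean()),.009)[:2]
            col=caps[c]["image"][o["mask"]].astype(int); k=col[np.argsort(col.max(1)-col.min(1))[-len(col)//4:]].mean(0).round()
            obs.append((c,q,o["mask"],k,o["score"]))
    out=[]
    while obs:
        a=obs[0]; g=[b for b in obs if np.linalg.norm(b[1]-a[1])<.025]
        obs=[b for b in obs if np.linalg.norm(b[1]-a[1])>=.025]
        ms={}
        for b in g: ms.setdefault(b[0],b[2])
        out.append((list(ms),a[3].tolist(),round(a[4],2))+fit(caps,ms,CART,a[1],yaws))
    return out
E
sed -i 's/^for i in range(4).*/for o in carts(caps,["scene","side"]): print(o)/; s/"tab_left","tab_right",//; s/"slot0","slot3"/"slot0"/' a.py
sed -i 's/        if p: print(n,c,round(p\[0\]\["score"\],2)/        for k in p[:4]: print(n,c,round(k["score"],2)/; s/p\[0\]\["location"\]/k["location"]/g' a.py
python3 a.py
```

```text
(['scene', 'side'], [37.0, 41.0, 206.0], 0.89, array([ 408.35, -236.48,   -3.18]), np.float64(0.119))
(['scene', 'side'], [56.0, 157.0, 219.0], 0.67, array([471.51, 257.49,   2.69]), np.float64(0.177))
(['scene'], [85.0, 66.0, 50.0], 0.55, array([585.13, 287.22, -15.71]), np.float64(0.112))
bay scene 0.66 [220.2 304.2] [0.5932 0.0497]
bay side 0.61 [246.1 272.9] [0.5873 0.0502]
bay side 0.52 [239.7 279.6] [0.5894 0.0125]
bay wrist 0.84 [231.2 363.6] [0.5837 0.058 ]
cover scene 0.88 [202.5 294.3] [0.5494 0.056 ]
cover side 0.82 [240.6 282. ] [0.5525 0.0557]
cover side 0.28 [247.1 276.8] [0.547  0.0898]
cover wrist 0.87 [236.5 401.8] [0.5536 0.0519]
cover wrist 0.45 [211.3 379.9] [0.5774 0.0258]
mouth side 0.81 [244.5 295. ] [0.5242 0.0318]
seat scene 0.97 [201.  291.9] [0.5398 0.0564]
seat side 0.92 [241.9 281.2] [0.5509 0.0622]
seat wrist 0.22 [229.4 363.8] [0.5922 0.0444]
lip scene 0.73 [201.3 283.9] [0.5161 0.0483]
lip scene 0.37 [279.8 138.2] [ 0.4728 -0.4176]
lip side 0.93 [247.5 296.4] [0.5081 0.0502]
lip wrist 0.76 [226.  438.9] [0.5134 0.0437]
lip wrist 0.34 [188.6 170.4] [0.7
[... 617 characters left out ...]
.0081]
speaker wrist 0.64 [188.3 171.9] [0.7905 0.0102]
mug scene 0.9 [280.5 139.5] [ 0.4516 -0.4051]
mug side 0.58 [195.7 384.5] [ 0.4424 -0.4035]
orb scene 0.62 [198.9 395.5] [0.7237 0.3055]
orb side 0.62 [271.9 179.9] [0.7248 0.2875]
orb wrist 0.41 [188.3 170.4] [0.7921 0.0102]
orb wrist 0.25 [229.5 439.2] [0.5003 0.0561]
remote scene 0.7 [341.  185.6] [ 0.6837 -0.4419]
remote scene 0.49 [202.4 282.1] [0.4914 0.0658]
remote scene 0.17 [179.6 353.4] [0.5725 0.2978]
remote side 0.74 [171.2 327.8] [ 0.6892 -0.4528]
scene [266.9, 188.6, 338.5, 242.2] [259.5, 178.0, 327.3, 236.1]
side [240.3, 213.5, 283.3, 277.9] [249.3, 218.2, 312.8, 275.2]
(array([584.79,  59.02,   8.55]), np.float64(0.066))
```

{"name": "move_arm", "arguments": {
  "targets": [
    [[-1.4, 3.1, 0], [0, 0, 0.185]],
    [[-2.7, 6.1, 0], [0, 0, 0.37]],
    [[-4.1, 9.2, 0], [0, 0, 0.555]],
    [[-5.4, 12.2, 0], [0, 0, 0.74]],
    [[-5.4, 12.2, 0], [0, 0, 0.925]]
  ]
}}

```text
time_s: 3.58
tcp_pos: [0.5514, 0.0546, 0.2274]
eef_rot: [180.0, 0.1, -143.3]
contact_force: [-0.8, 0.1, 1.3]
gripper_width: 0.0879
gripper_force: 0.0
```

{"name": "move_arm", "arguments": {
  "targets": [
    [[0, 0, 0], [0, 0, 0.17]],
    [[0, 0, 0], [0, 0, 0.34]],
    [[0, 0, 0], [0, 0, 0.497]],
    [[0, 0, 0], [0, 0, 0.497]]
  ]
}}

```text
time_s: 4.08
tcp_pos: [0.553, 0.054, 0.2267]
eef_rot: [180.0, 0.0, -171.4]
contact_force: [0.2, 0.3, -0.4]
gripper_width: 0.0877
gripper_force: 0.0
```

```bash
cat >> vis.py <<'E'
def plan(goal,note=""):
    """goal x,y,z m, yaw deg (tool down): shift cm along tool axes and turn, from the measured pose"""
    s=r.get_state(); Rt=R.from_euler("xyz",s["eef_rot"],degrees=True)
    d=Rt.inv().apply(np.array(goal[:3])-s["tcp_pos"])*100
    t=(Rt.inv()*R.from_euler("xyz",[180,0,goal[3]],degrees=True)).as_rotvec()
    print(note,"shift cm",d.round(2),"turn",t.round(3))
E
cat > b.py <<'E'
from vis import *
caps=look(["scene","side","wrist"]); cv2.imwrite("pics/wrist1.png",caps["wrist"]["image"])
s=r.get_state(); print(s["tcp_pos"].round(4),s["eef_rot"].round(2),s["joints"].round(1),s["contact_force"].round(1))
for o in carts(caps,["scene","side"]): print(o)
for n,z in(("cover",.036),("seat",.036),("lip",.027),("mouth",.02)):
    for k in pinpoint(n,"wrist")[:2]: print(n,round(k["score"],2),np.round(k["location"],1),ray(caps["wrist"],k["location"][::-1],z).round(4)[:2])
E
python3 b.py
```

```text
[0.553  0.054  0.2266] [ 1.800e+02  1.000e-02 -1.713e+02] [  25.8    9.3  -14.6    0.   -66.1 -107.1] [ 0.2  0.3 -0.3]
(['scene', 'side'], [36.0, 39.0, 199.0], 0.97, array([ 409.76, -236.05,   -3.68]), np.float64(0.09))
(['scene', 'side'], [132.0, 105.0, 83.0], 0.96, array([589.57, 287.46, -16.26]), np.float64(0.103))
(['side'], [0.0, 144.0, 208.0], 0.76, array([471.76, 257.55, 181.95]), np.float64(0.052))
cover 0.69 [184.8 280.5] [0.5532 0.0542]
lip 0.83 [142.1 278.6] [0.514  0.0463]
mouth 0.47 [141.7 280.5] [0.5139 0.0481]
```

View pics/wrist1.png

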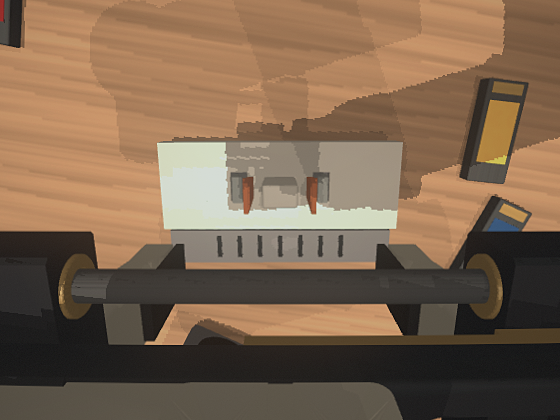

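The wrist picture shows the cover with corners at about (157,142), (403,142), (396,229) and (165,229). The orange tabs are at columns 248 and 313, centred under the gripper. Yellow (495,130) and blue (495,225) are at the right.

```bash
cat > c.py <<'E'
from vis import *
caps=look(["wrist"]); w=caps["wrist"]
for uv,z in(((157.5,141.5),.022),((403,141.5),.022),((396.5,229),.04),((165,229),.04)): print(uv,ray(w,uv,z).round(4))
o=outline_of("cover","wrist"); print([(a["score"],a["box"]) for a in o])
m=o[0]["mask"]; rr=np.nonzero(m)
H=boxc(-.013,.013,-.03,.03,.036,.091)
P=COV(.036)+[boxc(-.01,.01,-.015,.015,.036,.084)]
print(fit(caps,{"wrist":m},P,[.553,.054],(8.5,)))
for g in((.553,.054,.062,-171.5),): plan(g)
E
python3 c.py
```

```text
(157.5, 141.5) [ 0.5312 -0.0703  0.022 ]
(403, 141.5) [0.4955 0.1661 0.022 ]
(396.5, 229) [0.5789 0.1733 0.04  ]
(165, 229) [ 0.6128 -0.0515  0.04  ]
[(0.88, [158.3, 137.5, 401.7, 229.3])]
(array([554.19,  53.4 ,   8.89]), np.float64(0.046))
 shift cm [-0.    0.   16.46] turn [-0.    -0.     0.001]
```

{"name": "move_arm", "arguments": {
  "targets": [
    [[-0.1, 0, 5], [0, 0, 0]],
    [[-0.1, 0, 10], [0, 0, 0]],
    [[-0.1, 0, 14], [0, 0, 0]],
    [[-0.1, 0, 16.4], [0, 0, 0]],
    [[-0.1, 0, 16.4], [0, 0, 0]]
  ]
}}

```text
time_s: 5.25
tcp_pos: [0.5527, 0.0536, 0.0608]
eef_rot: [-179.9, -0.2, -171.5]
contact_force: [0.7, -0.5, 1.1]
gripper_width: 0.0878
gripper_force: 0.0
```

{"name": "move_arm", "arguments": {
  "targets": [
    [[0, 0, 0], [0, 0, 0]],
    [[0, 0, 0], [0, 0, 0]],
    [[0, 0, 0], [0, 0, 0]],
    [[0, 0, 0], [0, 0, 0]],
    [[0, 0, 0], [0, 0, 0]]
  ],
  "jaw": 4.2,
  "squeeze": 25
}}

```text
time_s: 5.88
tcp_pos: [0.5544, 0.0542, 0.0638]
eef_rot: [-180.0, 0.1, -171.4]
contact_force: [-2.4, 0.2, 8.7]
gripper_width: 0.0466
gripper_force: 25.0
```

```bash
cat > d.py <<'E'
from vis import *
caps=look(["scene","side","wrist"]); cv2.imwrite("pics/m.png",np.hstack([caps["wrist"]["image"][60:300,60:460],cv2.resize(caps["side"]["image"][190:310,200:400],(400,240))]))
s=r.get_state(); print(s["tcp_pos"].round(4),s["eef_rot"].round(2),s["contact_force"].round(1),s["gripper_width"],s["gripper_force"])
E
python3 d.py
```

```text
[0.5545 0.0542 0.0637] [-1.8000e+02  8.0000e-02 -1.7145e+02] [-2.6 -0.3  8.8] 0.046860246398666594 25.001227925531566
```

{"name": "move_arm", "arguments": {
  "targets": [
    [[0, 0, -0.5], [0, 0, 0]],
    [[0, 0, -1.5], [0, 0, 0]],
    [[0, 0, -3.5], [0, 0, 0]],
    [[0, 0, -6], [0, 0, 0]],
    [[0, 0, -8], [0, 0, 0]]
  ]
}}

```text
time_s: 6.65
tcp_pos: [0.554, 0.0542, 0.1439]
eef_rot: [180.0, 0.0, -171.5]
contact_force: [-0.5, 0.5, -2.6]
gripper_width: 0.0463
gripper_force: 25.0
```

```bash
python3 d.py
```

```text
[0.5545 0.0544 0.1436] [ 1.7995e+02  1.3000e-01 -1.7148e+02] [-1.1 -0.3 -2.1] 0.04676065287589232 24.999638884328306
```

View pics/m.png

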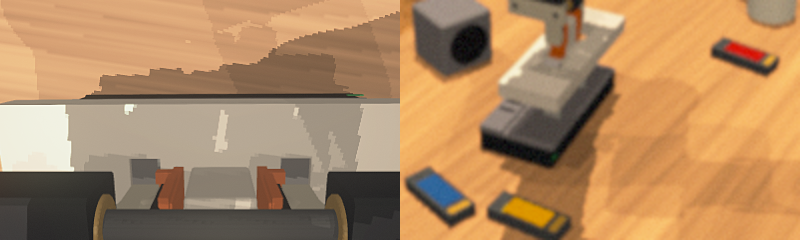

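The cover is held level in the jaws above the box in both views. I'll carry it to the clear shelf area at -y.

{"name": "move_arm", "arguments": {
  "targets": [
    [[-0.1, -3, 0], [0, 0, 0]],
    [[-0.3, -8.5, 0], [0, 0, 0]],
    [[-0.5, -14.5, 0], [0, 0, 0]],
    [[-0.7, -20.5, 0], [0, 0, 0]],
    [[-0.8, -25.9, 0], [0, 0, 0]]
  ]
}}

```text
time_s: 7.42
tcp_pos: [0.5997, -0.2027, 0.141]
eef_rot: [180.0, -0.1, -171.5]
contact_force: [1.2, 1.2, -1.3]
gripper_width: 0.0469
gripper_force: 25.0
```

{"name": "move_arm", "arguments": {
  "targets": [
    [[0, 0, 3], [0, 0, 0]],
    [[0, 0, 6], [0, 0, 0]],
    [[0, 0, 8.5], [0, 0, 0]],
    [[0, 0, 9.6], [0, 0, 0]],
    [[0, 0, 9.8], [0, 0, 0]]
  ]
}}

```text
time_s: 8.05
tcp_pos: [0.5992, -0.2007, 0.0445]
eef_rot: [180.0, -0.1, -171.4]
contact_force: [-7.2, 2.7, 15.6]
gripper_width: 0.0467
gripper_force: 25.0
```

```bash
python3 -c "
from plant import r
s=r.get_state(); print(s['tcp_pos'].round(4),s['contact_force'].round(1),s['gripper_width'],s['gripper_force'])"
```

```text
[ 0.5992 -0.2007  0.0445] [-7.2  2.7 15.6] 0.046729250304631154 24.99731183052063
```

{"name": "move_arm", "arguments": {
  "targets": [
    [[0, 0, 0], [0, 0, 0]],
    [[0, 0, 0], [0, 0, 0]],
    [[0, 0, 0], [0, 0, 0]],
    [[0, 0, 0], [0, 0, 0]]
  ],
  "jaw": 8.76
}}

```text
time_s: 8.55
tcp_pos: [0.6005, -0.2009, 0.0448]
eef_rot: [-180.0, 0.0, -171.5]
contact_force: [0.1, -0.1, -0.0]
gripper_width: 0.0814
gripper_force: 0.0
```

{"name": "move_arm", "arguments": {
  "targets": [
    [[0, 0, -1], [0, 0, 0]],
    [[0, 0, -4], [0, 0, 0]],
    [[0, 0, -9], [0, 0, 0]],
    [[0, 0, -14], [0, 0, 0]],
    [[0, 0, -18], [0, 0, 0]]
  ]
}}

```text
time_s: 9.18
tcp_pos: [0.6006, -0.201, 0.228]
eef_rot: [-180.0, 0.1, -171.5]
contact_force: [1.9, -0.5, -0.0]
gripper_width: 0.0874
gripper_force: 0.0
```

```bash
cat > e.py <<'E'
from vis import *
caps=look(["scene","side","wrist"]); cv2.imwrite("pics/w2.png",np.hstack([caps["wrist"]["image"][::,::],])); cv2.imwrite("pics/s2.png",np.hstack([caps["scene"]["image"][130:330,140:420],caps["side"]["image"][130:330,160:440]]))
s=r.get_state(); print(s["tcp_pos"].round(4),s["eef_rot"].round(2))
for o in carts(caps,["scene","side"]): print(o)
m={}
for c in caps:
    b=outline_of("cover",c); print(c,[(a["score"],a["box"]) for a in b])
    if b: m[c]=b[0]["mask"]
print("cover",fit(caps,m,COV(.018)+[boxc(-.01,.01,-.015,.015,.018,.066),boxc(-.013,.013,-.03,.03,.043,.073)],[.6,-.2],(8.5,)))
m={}
for c in("scene","side"):
    b=outline_of("bay",c); print(c,[(a["score"],a["box"]) for a in b])
    if b: m[c]=b[0]["mask"]
print("bay",fit(caps,m,[boxc(-.065,.045,-.108,.108,0,.036),boxc(.0115,.045,-.108,.108,0,.04)]+[boxc(-.044,-.02,s*.0415-.002,s*.0415+.002,.036,.056) for s in(-1,1)],[.585,.059],(8.5,)))
E
python3 e.py
```

```text
[ 0.6016 -0.2011  0.2284] [-179.91    0.34 -171.46]
(['scene', 'side'], [38.0, 42.0, 208.0], 0.96, array([ 408.65, -236.06,   -2.46]), np.float64(0.092))
(['scene', 'side'], [88.0, 234.0, 247.0], 0.88, array([471.82, 257.59,   2.18]), np.float64(0.097))
(['scene', 'side'], [140.0, 110.0, 83.0], 0.62, array([589.29, 286.92, -14.48]), np.float64(0.073))
scene [(0.6, [197.4, 231.4, 277.4, 300.6])]
side [(0.63, [287.0, 181.9, 339.1, 227.4])]
wrist [(0.7, [166.6, 131.8, 396.2, 216.8])]
cover (array([ 599.27, -201.56,    8.69]), np.float64(0.107))
scene [(0.71, [264.1, 183.4, 339.4, 243.0])]
side [(0.64, [239.9, 215.5, 305.8, 277.2]), (0.4, [289.2, 184.6, 338.2, 228.1]), (0.37, [207.2, 185.4, 245.2, 227.4])]
bay (array([584.71,  60.3 ,   8.57]), np.float64(0.051))
```

View pics/s2.png

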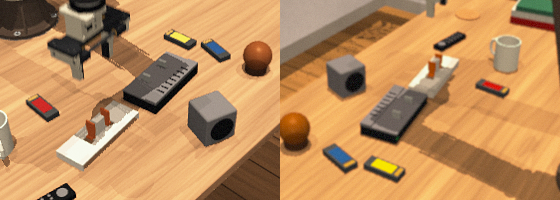

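The cover stands on the shelf at about (0.599,-0.201), and the box is bare. The cartridges are where the fits place them. I'll go for red first.

{"name": "move_arm", "arguments": {
  "targets": [
    [[4.5, 0, 0], [0, 0, 0.04]],
    [[9.5, 0, 0], [0, 0, 0.08]],
    [[14.5, 0, 0], [0, 0, 0.12]],
    [[19.5, 0, 1.5], [0, 0, 0.16]],
    [[22.9, 0.1, 2.8], [0, 0, 0.2]]
  ]
}}

```text
time_s: 10.3
tcp_pos: [0.3714, -0.2339, 0.196]
eef_rot: [180.0, -0.0, 177.0]
contact_force: [0.1, -1.0, 0.7]
gripper_width: 0.0873
gripper_force: 0.0
```

```bash
cat > g.py <<'E'
import sys
from vis import *
caps=look(["scene","side","wrist"]); cv2.imwrite("pics/g.png",caps["wrist"]["image"])
s=r.get_state(); print(s["tcp_pos"].round(4),s["eef_rot"].round(2),s["joints"].round(1))
cs=[o for o in carts(caps,["scene","side"])]+[o for o in carts(caps,["wrist"])]
for o in cs:
    print(o); q=o[3]; yaw=q[2]%180; yaw=yaw-180 if yaw>90 else yaw; a=np.radians(yaw)
    p=(q[0]/1e3-.035*np.cos(a),q[1]/1e3-.035*np.sin(a),.004,yaw-180)
    if np.hypot(p[0]-s["tcp_pos"][0],p[1]-s["tcp_pos"][1])<.08: plan(p,str(np.round(p,4)))
E
python3 g.py
```

```text
[ 0.372  -0.2339  0.1962] [ 1.7999e+02 -5.0000e-02  1.7701e+02] [ -6.3  -0.9 -30.1  -0.  -60.9 -86.7]
(['scene', 'side'], [126.0, 108.0, 94.0], 0.79, array([587.03, 287.19, -16.97]), np.float64(0.079))
(['scene', 'side'], [83.0, 227.0, 243.0], 0.61, array([471.77, 257.46, 182.07]), np.float64(0.089))
(['scene', 'side'], [34.0, 37.0, 189.0], 0.55, array([ 408.97, -236.02,   -2.69]), np.float64(0.093))
[ 3.7400e-01 -2.3440e-01  4.0000e-03 -1.8269e+02] shift cm [ 0.06 -0.05 19.28] turn [-0.     0.    -0.004]
(['wrist'], [57.0, 64.0, 191.0], 0.98, array([ 412.45, -236.6 ,  178.02]), np.float64(0.138))
[ 3.7750e-01 -2.3540e-01  4.0000e-03 -1.8198e+02] shift cm [-0.29 -0.13 19.28] turn [-0.     0.    -0.016]
```

View pics/g.png

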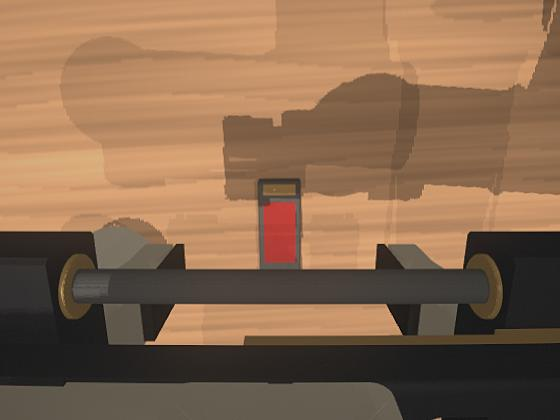

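Red lies centred under the gripper: near end at row 180, columns 258–300. I'll grasp it.

{"name": "move_arm", "arguments": {
  "targets": [
    [[-0.2, -0.1, 5.5], [0, 0, -0.01]],
    [[-0.2, -0.1, 11], [0, 0, -0.01]],
    [[-0.2, -0.1, 16], [0, 0, -0.01]],
    [[-0.2, -0.1, 19.2], [0, 0, -0.01]],
    [[-0.2, -0.1, 19.2], [0, 0, -0.01]]
  ]
}}

```text
time_s: 11.22
tcp_pos: [0.376, -0.2348, 0.0026]
eef_rot: [-180.0, -0.2, 177.7]
contact_force: [0.4, 0.2, -0.2]
gripper_width: 0.0874
gripper_force: 0.0
```

{"name": "move_arm", "arguments": {
  "targets": [
    [[0, 0, 0], [0, 0, 0]],
    [[0, 0, 0], [0, 0, 0]],
    [[0, 0, 0], [0, 0, 0]],
    [[0, 0, 0], [0, 0, 0]],
    [[0, 0, 0], [0, 0, 0]]
  ],
  "jaw": 3.4,
  "squeeze": 45
}}

```text
time_s: 11.85
tcp_pos: [0.3757, -0.2349, 0.0048]
eef_rot: [-180.0, 0.0, 177.6]
contact_force: [-0.3, 0.7, -0.1]
gripper_width: 0.0433
gripper_force: 0.0
```

{"name": "move_arm", "arguments": {
  "targets": [
    [[0, 0, -1], [0, 0, 0]],
    [[0, 0, -3], [0, 0, 0]],
    [[0, 0, -5], [0, 0, 0]],
    [[0, 0, -5], [0, 0, 0]]
  ]
}}

```text
time_s: 12.35
tcp_pos: [0.3768, -0.2351, 0.0563]
eef_rot: [-180.0, 0.2, 177.6]
contact_force: [0.6, -0.3, -0.9]
gripper_width: 0.0402
gripper_force: 4.5
```

```bash
cat > h.py <<'E'
import sys
from vis import *
# waypoints for slot k: pre-insert pose; cart centre is off mm ahead of tcp
k=int(sys.argv[1]); off=float(sys.argv[2]) if len(sys.argv)>2 else 35.
caps=look(["scene","side","wrist"]); cv2.imwrite("pics/h.png",np.hstack([caps["side"]["image"][130:350,160:460],caps["wrist"]["image"][80:300,160:400]]))
s=r.get_state(); print(s["tcp_pos"].round(4),s["eef_rot"].round(2),s["gripper_width"])
B=np.array([.5852,.0592]); a=np.radians(8.57); y=[-.078,-.026,.026,.078][k]
for x in(-.065-.05-off/1e3-.02,):
    p=B+[x*np.cos(a)-y*np.sin(a),x*np.sin(a)+y*np.cos(a)]; plan((*p,.0155,8.57-180),f"pre {p.round(4)}")
E
python3 h.py 0
```

```text
[ 0.3752 -0.2348  0.0544] [ 1.7999e+02 -2.0000e-02  1.7762e+02] 0.040067237881310926
pre [ 0.4287 -0.0433] shift cm [-4.55 19.36  3.89] turn [ 0.    -0.    -0.191]
```

View pics/h.png

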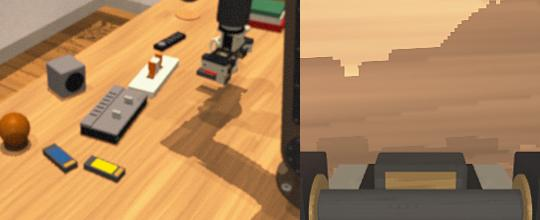

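Red is in the jaws, but the lift began before they had fully closed. I'll set it down and regrip properly.

{"name": "move_arm", "arguments": {
  "targets": [
    [[0, 0, 2], [0, 0, 0]],
    [[0, 0, 3.6], [0, 0, 0]],
    [[0, 0, 4], [0, 0, 0]]
  ]
}}

```text
time_s: 12.88
tcp_pos: [0.3743, -0.2347, 0.0132]
eef_rot: [180.0, -0.2, 177.6]
contact_force: [-0.7, 0.3, -0.6]
gripper_width: 0.0391
gripper_force: 45.0
```

{"name": "move_arm", "arguments": {
  "targets": [
    [[0, 0, 0], [0, 0, 0]],
    [[0, 0, 0], [0, 0, 0]],
    [[0, 0, 1.1], [0, 0, 0]],
    [[0, 0, 1.1], [0, 0, 0]]
  ],
  "jaw": 4.8
}}

```text
time_s: 13.38
tcp_pos: [0.375, -0.2348, 0.0029]
eef_rot: [180.0, -0.1, 177.6]
contact_force: [-0.1, -0.4, -0.0]
gripper_width: 0.0479
gripper_force: 0.0
```

{"name": "move_arm", "arguments": {
  "targets": [
    [[0, 0, 0], [0, 0, 0]],
    [[0, 0, 0], [0, 0, 0]],
    [[0, 0, 0], [0, 0, 0]],
    [[0, 0, 0], [0, 0, 0]],
    [[0, 0, 0], [0, 0, 0]]
  ],
  "jaw": 3.4
}}

```text
time_s: 14.0
tcp_pos: [0.3756, -0.2349, 0.0036]
eef_rot: [-180.0, 0.0, 177.6]
contact_force: [0.5, -0.3, -0.1]
gripper_width: 0.0394
gripper_force: 45.0
```

{"name": "move_arm", "arguments": {
  "targets": [
    [[0, 0, -1], [0, 0, 0]],
    [[0, 0, -3], [0, 0, 0]],
    [[-0.5, 4, -4], [0, 0, -0.06]],
    [[-2, 9, -4], [0, 0, -0.12]],
    [[-3.2, 14, -4], [0, 0, -0.191]]
  ]
}}

```text
time_s: 14.62
tcp_pos: [0.4141, -0.095, 0.0446]
eef_rot: [180.0, 0.1, -171.3]
contact_force: [1.0, -0.3, -1.4]
gripper_width: 0.0399
gripper_force: 45.0
```

```bash
python3 h.py 0
```

```text
[ 0.4145 -0.0942  0.0444] [ 1.8000e+02  9.0000e-02 -1.7115e+02] 0.03939570981439154
pre [ 0.4287 -0.0433] shift cm [-2.19  4.82  2.9 ] turn [0.    0.002 0.005]
```

View pics/h.png

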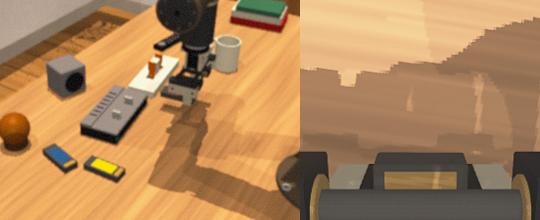

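{"name": "move_arm", "arguments": {
  "targets": [
    [[-0.9, 2.2, 0.7], [0, 0, 0.005]],
    [[-1.8, 4.6, 1.6], [0, 0, 0.005]],
    [[-2.2, 4.8, 2.7], [0, 0, 0.005]],
    [[-2.2, 4.8, 2.9], [0, 0, 0.005]],
    [[-2.2, 4.8, 2.9], [0, 0, 0.005]]
  ]
}}

```text
time_s: 15.4
tcp_pos: [0.4274, -0.0465, 0.0145]
eef_rot: [-180.0, -0.1, -171.8]
contact_force: [-0.5, 1.0, -0.9]
gripper_width: 0.0396
gripper_force: 45.0
```

```bash
cat > i.py <<'E'
from vis import *
caps=look(["scene","side","wrist"]); cv2.imwrite("pics/i.png",np.hstack([cv2.resize(caps["side"]["image"][200:300,220:370],(450,300),interpolation=cv2.INTER_CUBIC),cv2.resize(caps["scene"]["image"][160:260,230:340],(330,300),interpolation=cv2.INTER_CUBIC)]))
s=r.get_state(); print(s["tcp_pos"].round(4),s["eef_rot"].round(2),s["gripper_width"],s["contact_force"].round(1))
E
python3 i.py; python3 h.py 0
```

```text
[ 0.4279 -0.0461  0.0148] [ 1.8000e+02  2.0000e-02 -1.7175e+02] 0.039467283324104464 [ 0.3  0.  -0.5]
[ 0.428  -0.0458  0.0148] [ 1.8000e+02  2.0000e-02 -1.7173e+02] 0.03957727211257588
pre [ 0.4287 -0.0433] shift cm [-0.11  0.24 -0.07] turn [ 0.     0.    -0.005]
```

View pics/i.png

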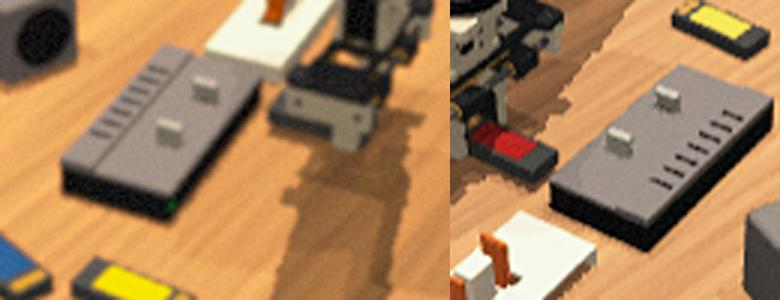

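Red is level in front of slot 0, just short of the face. I'll correct the 2.4 mm sideways offset, then insert.

{"name": "move_arm", "arguments": {
  "targets": [
    [[0, 0.2, -0.1], [0, 0, -0.005]],
    [[-1, 0.2, -0.1], [0, 0, -0.005]],
    [[-2, 0.2, -0.1], [0, 0, -0.005]],
    [[-3, 0.2, -0.1], [0, 0, -0.005]],
    [[-4, 0.2, -0.1], [0, 0, -0.005]]
  ]
}}

```text
time_s: 16.32
tcp_pos: [0.468, -0.0377, 0.0154]
eef_rot: [-180.0, -0.0, -171.4]
contact_force: [-0.9, -0.0, -1.1]
gripper_width: 0.0398
gripper_force: 45.0
```

```bash
python3 h.py 0
```

```text
[ 0.4677 -0.0378  0.0153] [-1.8000e+02 -2.0000e-02 -1.7143e+02] 0.039541878813090375
pre [ 0.4287 -0.0433] shift cm [ 3.93  0.04 -0.02] turn [-0. -0. -0.]
```

{"name": "move_arm", "arguments": {
  "targets": [
    [[-1, 0, 0], [0, 0, 0]],
    [[-2, 0, 0], [0, 0, 0]],
    [[-3, 0, 0], [0, 0, 0]],
    [[-4, 0, 0], [0, 0, 0]],
    [[-4.3, 0, 0], [0, 0, 0]]
  ]
}}

```text
time_s: 17.1
tcp_pos: [0.5105, -0.0313, 0.0154]
eef_rot: [-180.0, 0.0, -171.4]
contact_force: [0.1, -0.1, -2.3]
gripper_width: 0.0395
gripper_force: 45.0
```

{"name": "move_arm", "arguments": {
  "targets": [
    [[0, 0, 0], [0, 0, 0]],
    [[0, 0, 0], [0, 0, 0]],
    [[1.5, 0, 0], [0, 0, 0]],
    [[3.5, 0, 0], [0, 0, 0]],
    [[5, 0, 0], [0, 0, 0]]
  ],
  "jaw": 6
}}

```text
time_s: 17.73
tcp_pos: [0.4584, -0.0393, 0.0155]
eef_rot: [180.0, -0.0, -171.4]
contact_force: [-0.3, -0.5, 0.3]
gripper_width: 0.0596
gripper_force: 0.0
```

{"name": "move_arm", "arguments": {
  "targets": [
    [[0, 0, 0], [0, 0, 0]],
    [[0, 0, 0], [0, 0, 0]],
    [[0, 0, 0], [0, 0, 0]],
    [[0, 0, 0], [0, 0, 0]],
    [[0, 0, 0], [0, 0, 0]]
  ],
  "jaw": 0,
  "squeeze": 20
}}

```text
time_s: 18.35
tcp_pos: [0.4604, -0.0389, 0.0154]
eef_rot: [-180.0, -0.0, -171.4]
contact_force: [-0.2, 0.2, -0.4]
gripper_width: 0.0151
gripper_force: 0.0
```

```bash
python3 i.py;python3 h.py 0
```

```text
[ 0.4603 -0.0389  0.0155] [-1.8000e+02 -1.0000e-02 -1.7142e+02] 0.003994861565101327 [-0.6  0.  -0.6]
[ 0.4603 -0.0389  0.0155] [-180.     -0.   -171.42] 0.0005812676070481981
pre [ 0.4287 -0.0433] shift cm [3.19 0.04 0.  ] turn [-0. -0.  0.]
```

View pics/i.png

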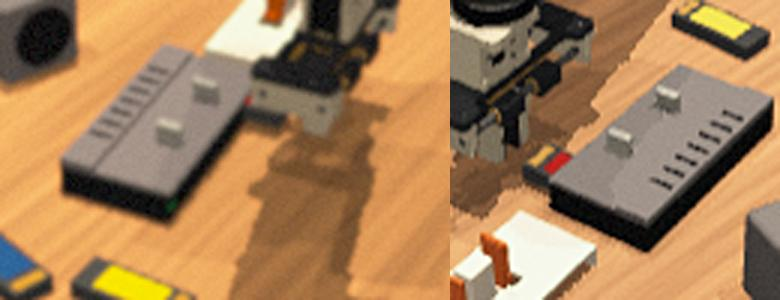

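{"name": "move_arm", "arguments": {
  "targets": [
    [[-1.5, 0, 0], [0, 0, 0]],
    [[-3, 0, 0], [0, 0, 0]],
    [[-4.3, 0, 0], [0, 0, 0]],
    [[-5.2, 0, 0], [0, 0, 0]],
    [[-5.8, 0, 0], [0, 0, 0]]
  ]
}}

```text
time_s: 19.27
tcp_pos: [0.5181, -0.0302, 0.0153]
eef_rot: [-180.0, -0.0, -171.4]
contact_force: [-0.8, -0.4, 0.7]
gripper_width: 0.0006
gripper_force: 0.5
```

{"name": "move_arm", "arguments": {
  "targets": [
    [[-0.2, 0, 0], [0, 0, 0]],
    [[-0.4, 0, 0], [0, 0, 0]],
    [[-0.6, 0, 0], [0, 0, 0]],
    [[-0.6, 0, 0], [0, 0, 0]]
  ]
}}

```text
time_s: 19.77
tcp_pos: [0.5221, -0.0297, 0.0153]
eef_rot: [-180.0, -0.1, -171.4]
contact_force: [-4.6, 0.7, 2.2]
gripper_width: 0.0006
gripper_force: 2.6
```

```bash
python3 i.py;python3 h.py 0
```

```text
[ 0.522  -0.0297  0.0153] [-1.7999e+02 -1.4000e-01 -1.7144e+02] 0.0006729688241650077 [-4.9 -0.   2.6]
[ 0.5221 -0.0297  0.0153] [-1.8000e+02 -1.4000e-01 -1.7144e+02] 0.0002843909937681246
pre [ 0.4287 -0.0433] shift cm [9.43 0.05 0.  ] turn [-0.    -0.002 -0.   ]
```

View pics/i.png

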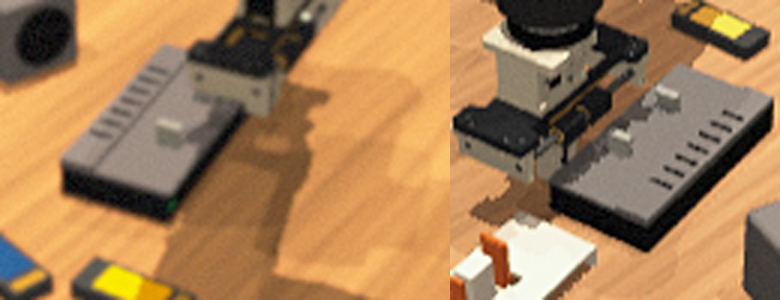

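{"name": "move_arm", "arguments": {
  "targets": [
    [[-0.2, 0, 0], [0, 0, 0]],
    [[-0.4, 0, 0], [0, 0, 0]],
    [[-0.4, 0, 0], [0, 0, 0]]
  ]
}}

```text
time_s: 20.45
tcp_pos: [0.5221, -0.03, 0.0147]
eef_rot: [-180.0, -0.5, -171.5]
contact_force: [-15.2, 0.5, 11.2]
gripper_width: 0.0004
gripper_force: 7.5
```

{"name": "move_arm", "arguments": {
  "targets": [
    [[1, 0, 0], [0, 0, 0]],
    [[4, 0, 0], [0, 0, 0]],
    [[7, 0, -4], [0, 0, 0]],
    [[7, 0, -10], [0, 0, 0]],
    [[7, 0, -15], [0, 0, 0]]
  ],
  "jaw": 8.76
}}

```text
time_s: 21.08
tcp_pos: [0.4589, -0.039, 0.1683]
eef_rot: [180.0, 0.2, -171.4]
contact_force: [0.7, 0.7, -0.8]
gripper_width: 0.0451
gripper_force: 0.0
```

```bash
cat g.py > g2.py
cat >> g2.py <<'E'
P=[.472,.2575,2.5] if len(sys.argv)<2 else [float(v) for v in sys.argv[1:]]
for o in cs: 
    q=o[3]; yaw=(q[2]+90)%180-90; a=np.radians(yaw)
    plan((q[0]/1e3-.035*np.cos(a),q[1]/1e3-.035*np.sin(a),.18,yaw-180),str(o[1])+" hover")
E
python3 g2.py
```

```text
[ 0.4607 -0.0385  0.1689] [ 179.94    0.49 -171.39] [  19.8    2.7  -30.3    0.   -56.5 -101.2]
(['scene', 'side'], [85.0, 231.0, 245.0], 0.75, array([472.51, 257.34, 183.5 ]), np.float64(0.114))
(['scene', 'side'], [135.0, 106.0, 79.0], 0.73, array([588.95, 287.08, 165.31]), np.float64(0.081))
(['wrist'], [51.0, 58.0, 67.0], 0.56, array([586.37, -24.59,   3.33]), np.float64(0.963))
(['wrist'], [141.0, 156.0, 168.0], 0.55, array([589.79,  -1.33, -72.67]), np.float64(0.392))
[85.0, 231.0, 245.0] hover shift cm [-2.37 29.41 -1.5 ] turn [ 0.    -0.     0.089]
[135.0, 106.0, 79.0] hover shift cm [-14.6   31.69  -1.5 ] turn [ 0.    -0.     0.406]
[51.0, 58.0, 67.0] hover shift cm [-9.43 -0.15 -1.5 ] turn [ 0.    -0.     0.092]
[141.0, 156.0, 168.0] hover shift cm [-13.07   5.23  -1.5 ] turn [ 0.    -0.     1.418]
```

View pics/g.png

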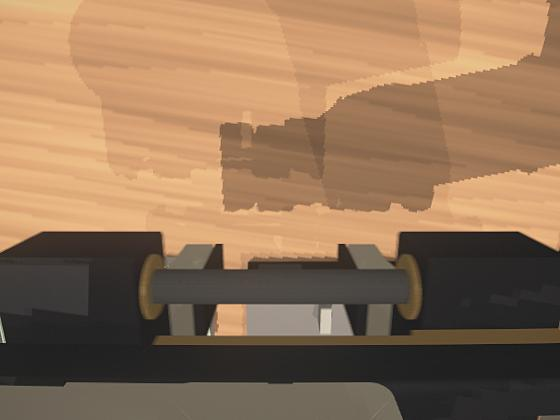

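Red met a hard stop: 15 N with no more motion. The last picture shows only empty shelf before the face. Next is yellow.

{"name": "move_arm", "arguments": {
  "targets": [
    [[-0.5, 6, 0], [0, 0, 0.018]],
    [[-1, 12, 0], [0, 0, 0.036]],
    [[-1.4, 18, 1], [0, 0, 0.054]],
    [[-1.9, 24, 3], [0, 0, 0.072]],
    [[-2.4, 29.4, 5], [0, 0, 0.089]]
  ]
}}

```text
time_s: 22.0
tcp_pos: [0.4373, 0.2568, 0.1138]
eef_rot: [-179.9, -0.1, -176.5]
contact_force: [0.9, -0.1, 0.3]
gripper_width: 0.0876
gripper_force: 0.0
```

```bash
python3 g.py
```

```text
[0.4369 0.2564 0.1127] [-179.79   -0.19 -176.34] [  52.6   11.1  -28.9   -0.   -50.2 -139. ]
(['scene', 'side'], [126.0, 106.0, 89.0], 0.91, array([587.4 , 287.18, -16.37]), np.float64(0.068))
(['scene', 'side'], [69.0, 191.0, 225.0], 0.72, array([471.25, 257.66,   2.49]), np.float64(0.067))
[ 4.3630e-01  2.5610e-01  4.0000e-03 -1.7751e+02] shift cm [ 0.13  0.21 11.08] turn [-0.001 -0.001  0.017]
(['scene'], [132.0, 157.0, 173.0], 0.53, array([ 416.64, -395.79,    6.28]), np.float64(0.6))
(['wrist'], [96.0, 208.0, 227.0], 0.89, array([472.25, 257.92,   3.2 ]), np.float64(0.298))
[ 4.373e-01  2.560e-01  4.000e-03 -1.768e+02] shift cm [ 0.03  0.19 11.08] turn [-0.001 -0.001  0.005]
(['wrist'], [52.0, 67.0, 83.0], 0.73, array([585.9 , 292.16, 185.07]), np.float64(0.942))
```

{"name": "move_arm", "arguments": {
  "targets": [
    [[0, 0, 4], [0, 0, 0.01]],
    [[0, 0, 8], [0, 0, 0.01]],
    [[0, 0, 11], [0, 0, 0.01]],
    [[0, 0, 11], [0, 0, 0.01]]
  ]
}}

```text
time_s: 22.8
tcp_pos: [0.4374, 0.2527, 0.0042]
eef_rot: [-179.8, -0.2, -177.2]
contact_force: [0.2, -0.3, 0.0]
gripper_width: 0.0873
gripper_force: 0.0
```

{"name": "move_arm", "arguments": {
  "targets": [
    [[0, 0, 0], [0, 0, 0]],
    [[0, 0, 0], [0, 0, 0]],
    [[0, 0, 0], [0, 0, 0]],
    [[0, 0, 0], [0, 0, 0]],
    [[0, 0, 0], [0, 0, 0]]
  ],
  "jaw": 3.4,
  "squeeze": 45
}}

```text
time_s: 23.42
tcp_pos: [0.4382, 0.2553, 0.0058]
eef_rot: [180.0, 0.0, -177.1]
contact_force: [0.2, -0.1, 0.0]
gripper_width: 0.0432
gripper_force: 0.0
```

{"name": "move_arm", "arguments": {
  "targets": [
    [[0, 0, 0], [0, 0, 0]],
    [[0, 0, 0], [0, 0, 0]],
    [[0, 0, 0], [0, 0, 0]]
  ]
}}

```text
time_s: 23.8
tcp_pos: [0.4382, 0.2553, 0.0057]
eef_rot: [180.0, 0.0, -177.1]
contact_force: [-0.9, 0.6, 3.4]
gripper_width: 0.0394
gripper_force: 45.0
```

```bash
python3 h.py 3
```

```text
[0.4382 0.2553 0.0057] [ 1.7999e+02  1.0000e-02 -1.7708e+02] 0.039630388594078504
pre [0.4055 0.111 ] shift cm [  4.   -14.24  -0.98] turn [ 0.     0.    -0.099]
```

{"name": "move_arm", "arguments": {
  "targets": [
    [[0, 0, -1.5], [0, 0, 0]],
    [[1, -3.5, -2], [0, 0, -0.03]],
    [[2.3, -8, -2], [0, 0, -0.06]],
    [[3.4, -12, -2], [0, 0, -0.099]],
    [[4, -14.2, -1.5], [0, 0, -0.099]]
  ]
}}

```text
time_s: 24.58
tcp_pos: [0.4049, 0.1097, 0.0212]
eef_rot: [180.0, 0.0, -171.5]
contact_force: [-0.1, 0.1, -1.5]
gripper_width: 0.0394
gripper_force: 45.0
```

{"name": "move_arm", "arguments": {
  "targets": [
    [[0, 0, 0], [0, 0, 0]],
    [[0, 0, 0.3], [0, 0, 0]],
    [[0, 0, 0.3], [0, 0, 0]]
  ]
}}

```text
time_s: 24.95
tcp_pos: [0.4059, 0.1121, 0.0174]
eef_rot: [-180.0, 0.0, -171.4]
contact_force: [-0.8, 0.2, -1.6]
gripper_width: 0.0394
gripper_force: 45.0
```

```bash
python3 h.py 3
python3 - <<'E'
from vis import *
caps=look(["scene","side"])
s=r.get_state(); a=np.radians(8.57)
for c in caps:
  for o in outline_of("cart3",c): print(c,round(o["score"],2),np.round(o["box"]))
E
```

```text
[0.4056 0.1118 0.0175] [-1.7999e+02 -1.0000e-02 -1.7138e+02] 0.03967299641901725
pre [0.4055 0.111 ] shift cm [ 0.03 -0.08  0.2 ] turn [-0.    -0.     0.001]
scene 0.81 [338. 166. 371. 193.]
scene 0.59 [272. 171. 297. 189.]
side 0.68 [203. 275. 238. 303.]
side 0.66 [283. 264. 324. 278.]
```

Aligned, so I'll insert.

{"name": "move_arm", "arguments": {
  "targets": [
    [[-1, -0.1, 0], [0, 0, 0]],
    [[-2, -0.1, 0], [0, 0, 0]],
    [[-3, -0.1, 0], [0, 0, 0]],
    [[-4, -0.1, 0], [0, 0, 0]],
    [[-4, -0.1, 0], [0, 0, 0]]
  ]
}}

```text
time_s: 25.92
tcp_pos: [0.446, 0.1164, 0.0174]
eef_rot: [180.0, 0.0, -171.5]
contact_force: [-0.3, -1.2, -0.8]
gripper_width: 0.0395
gripper_force: 45.0
```

```bash
python3 h.py 3
```

```text
[0.4448 0.116  0.0174] [-1.7999e+02 -3.0000e-02 -1.7144e+02] 0.039836420631700085
pre [0.4055 0.111 ] shift cm [3.96 0.09 0.19] turn [-0.    -0.001 -0.   ]
```

{"name": "move_arm", "arguments": {
  "targets": [
    [[-1, 0, 0], [0, 0, 0]],
    [[-2, 0, 0], [0, 0, 0]],
    [[-3, 0, 0], [0, 0, 0]],
    [[-4, 0, 0], [0, 0, 0]],
    [[-4.3, 0, 0], [0, 0, 0]]
  ]
}}

```text
time_s: 26.7
tcp_pos: [0.4885, 0.1228, 0.0174]
eef_rot: [-180.0, 0.0, -171.4]
contact_force: [0.6, -0.5, -1.0]
gripper_width: 0.0394
gripper_force: 45.0
```

{"name": "move_arm", "arguments": {
  "targets": [
    [[0, 0, 0], [0, 0, 0]],
    [[0, 0, 0], [0, 0, 0]],
    [[1.5, 0, 0], [0, 0, 0]],
    [[3.5, 0, 0], [0, 0, 0]],
    [[5, 0, 0], [0, 0, 0]]
  ],
  "jaw": 6
}}

```text
time_s: 27.32
tcp_pos: [0.4365, 0.1147, 0.0176]
eef_rot: [-180.0, -0.0, -171.4]
contact_force: [0.2, -0.7, 0.3]
gripper_width: 0.0601
gripper_force: 0.0
```

{"name": "move_arm", "arguments": {
  "targets": [
    [[0, 0, 0.2], [0, 0, 0]],
    [[0, 0, 0.2], [0, 0, 0]],
    [[0, 0, 0.2], [0, 0, 0]],
    [[0, 0, 0.2], [0, 0, 0]],
    [[0, 0, 0.2], [0, 0, 0]]
  ],
  "jaw": 0,
  "squeeze": 20
}}

```text
time_s: 27.95
tcp_pos: [0.4384, 0.1152, 0.0155]
eef_rot: [-180.0, -0.0, -171.4]
contact_force: [-1.0, 0.2, 0.5]
gripper_width: 0.015
gripper_force: 0.0
```

```bash
python3 h.py 3
```

```text
[0.4383 0.1152 0.0155] [-1.8000e+02 -1.0000e-02 -1.7142e+02] 0.003631599506170078
pre [0.4055 0.111 ] shift cm [3.3  0.08 0.  ] turn [-0. -0.  0.]
```

{"name": "move_arm", "arguments": {
  "targets": [
    [[-1.5, 0.1, 0], [0, 0, 0]],
    [[-3, 0.1, 0], [0, 0, 0]],
    [[-4.3, 0.1, 0], [0, 0, 0]],
    [[-5.2, 0.1, 0], [0, 0, 0]],
    [[-5.8, 0.1, 0], [0, 0, 0]]
  ]
}}

```text
time_s: 28.72
tcp_pos: [0.4959, 0.1247, 0.0153]
eef_rot: [-180.0, -0.0, -171.4]
contact_force: [-0.8, -0.6, 0.4]
gripper_width: 0.0001
gripper_force: 0.5
```

{"name": "move_arm", "arguments": {
  "targets": [
    [[-0.2, 0, 0], [0, 0, 0]],
    [[-0.5, 0, 0], [0, 0, 0]],
    [[-0.8, 0, 0], [0, 0, 0]],
    [[-0.8, 0, 0], [0, 0, 0]]
  ]
}}

```text
time_s: 29.22
tcp_pos: [0.4982, 0.1241, 0.0146]
eef_rot: [-179.9, -0.5, -171.5]
contact_force: [-17.0, 1.7, 8.3]
gripper_width: 0.0005
gripper_force: 8.2
```

```bash
python3 h.py 3
```

```text
[0.4983 0.1241 0.0146] [-179.88   -0.48 -171.49] 0.0007399409081140687
pre [0.4055 0.111 ] shift cm [ 9.37  0.08 -0.01] turn [-0.002 -0.008 -0.001]
```

{"name": "move_arm", "arguments": {
  "targets": [
    [[1, 0, 0], [0, 0, 0]],
    [[4, 0, 0], [0, 0, 0]],
    [[7, 0, -4], [0, 0, 0]],
    [[7, 1, -10], [0, 0, 0]],
    [[5, 4, -13], [0, 0, 0.09]]
  ],
  "jaw": 8.76
}}

```text
time_s: 30.0
tcp_pos: [0.4481, 0.1585, 0.1494]
eef_rot: [179.8, 0.3, -176.7]
contact_force: [1.1, 1.3, -0.6]
gripper_width: 0.0448
gripper_force: 0.0
```

{"name": "move_arm", "arguments": {
  "targets": [
    [[-3.5, 3, 0], [0, 0, 0.08]],
    [[-7, 6, 0], [0, 0, 0.17]],
    [[-10, 9, 0], [0, 0, 0.26]],
    [[-13, 11.2, 0], [0, 0, 0.34]],
    [[-13, 11.2, 0], [0, 0, 0.34]]
  ]
}}

```text
time_s: 30.62
tcp_pos: [0.5724, 0.2792, 0.1448]
eef_rot: [180.0, 0.0, 163.9]
contact_force: [0.0, -1.0, -0.9]
gripper_width: 0.0869
gripper_force: 0.0
```

```bash
python3 g.py
```

```text
[0.5704 0.2773 0.1454] [-1.7999e+02 -1.0000e-02  1.6398e+02] [  43.5   20.2  -10.9   -0.   -58.9 -149.5]
(['scene', 'side'], [105.0, 88.0, 79.0], 0.85, array([588.02, 287.49, 165.08]), np.float64(0.067))
[ 5.5420e-01  2.9650e-01  4.0000e-03 -1.9492e+02] shift cm [ 2.11  1.39 14.21] turn [ 0.001  0.    -0.02 ]
(['wrist'], [140.0, 107.0, 82.0], 0.86, array([589.36, 286.91, 164.97]), np.float64(0.087))
[ 5.5560e-01  2.9600e-01  4.0000e-03 -1.9503e+02] shift cm [ 1.96  1.38 14.21] turn [ 0.001  0.    -0.018]
```

{"name": "move_arm", "arguments": {
  "targets": [
    [[2, 1.4, 4], [0, 0, -0.02]],
    [[2, 1.4, 8], [0, 0, -0.02]],
    [[2, 1.4, 12], [0, 0, -0.02]],
    [[2, 1.4, 14.1], [0, 0, -0.02]],
    [[2, 1.4, 14.1], [0, 0, -0.02]]
  ]
}}

```text
time_s: 31.55
tcp_pos: [0.5546, 0.2956, 0.0034]
eef_rot: [-179.9, -0.1, 165.1]
contact_force: [-0.1, 0.0, 0.2]
gripper_width: 0.0877
gripper_force: 0.0
```

{"name": "move_arm", "arguments": {
  "targets": [
    [[0, 0, 0], [0, 0, 0]],
    [[0, 0, 0], [0, 0, 0]],
    [[0, 0, 0], [0, 0, 0]],
    [[0, 0, 0], [0, 0, 0]],
    [[0, 0, 0], [0, 0, 0]]
  ],
  "jaw": 3.4,
  "squeeze": 45
}}

```text
time_s: 32.17
tcp_pos: [0.5557, 0.2967, 0.0048]
eef_rot: [180.0, 0.0, 165.1]
contact_force: [-0.7, -0.1, -0.6]
gripper_width: 0.043
gripper_force: 0.0
```

{"name": "move_arm", "arguments": {
  "targets": [
    [[0, 0, 0], [0, 0, 0]],
    [[0, 0, 0], [0, 0, 0]],
    [[0, 0, 0], [0, 0, 0]]
  ]
}}

```text
time_s: 32.55
tcp_pos: [0.5557, 0.2967, 0.0047]
eef_rot: [180.0, 0.0, 165.1]
contact_force: [-0.5, -0.8, 2.1]
gripper_width: 0.0394
gripper_force: 45.0
```

```bash
python3 h.py 2
```

```text
[0.5557 0.2967 0.0047] [180.     0.   165.09] 0.03956452942792283
pre [0.4132 0.0596] shift cm [  7.66 -26.58  -1.09] turn [ 0.    0.   -0.41]
```

{"name": "move_arm", "arguments": {
  "targets": [
    [[1.5, 0, -3], [0, 0, 0]],
    [[4, -3, -7], [0, 0, -0.1]],
    [[6, -8.5, -7], [0, 0, -0.2]],
    [[7.2, -14.5, -7], [0, 0, -0.31]],
    [[7.4, -20.5, -7], [0, 0, -0.41]]
  ]
}}

```text
time_s: 33.33
tcp_pos: [0.4297, 0.1161, 0.0744]
eef_rot: [180.0, -0.0, -171.2]
contact_force: [1.2, -1.2, -1.4]
gripper_width: 0.0399
gripper_force: 45.0
```

```bash
python3 h.py 2
```

```text
[0.4297 0.1151 0.0745] [-1.8000e+02 -5.0000e-02 -1.7154e+02] 0.039777888276788353
pre [0.4132 0.0596] shift cm [ 2.44 -5.25  5.9 ] turn [-0.    -0.001 -0.002]
```

{"name": "move_arm", "arguments": {
  "targets": [
    [[1.2, -2.6, 0], [0, 0, 0]],
    [[2.4, -5.3, 0.5], [0, 0, 0]],
    [[2.4, -5.3, 3], [0, 0, 0]],
    [[2.4, -5.3, 5.8], [0, 0, 0]],
    [[2.4, -5.3, 5.8], [0, 0, 0]]
  ]
}}

```text
time_s: 34.1
tcp_pos: [0.4146, 0.0612, 0.0151]
eef_rot: [-179.9, -0.2, -171.4]
contact_force: [-0.0, 0.4, -1.4]
gripper_width: 0.0395
gripper_force: 45.0
```

```bash
python3 h.py 2
```

```text
[0.4163 0.0623 0.0172] [ 1.7999e+02  4.0000e-02 -1.7139e+02] 0.03948768850072593
pre [0.4132 0.0596] shift cm [ 0.34 -0.22  0.17] turn [0.    0.001 0.001]
```

{"name": "move_arm", "arguments": {
  "targets": [
    [[0, -0.2, 0.1], [0, 0, 0]],
    [[-0.7, -0.2, 0.1], [0, 0, 0]],
    [[-1.7, -0.2, 0.1], [0, 0, 0]],
    [[-2.7, -0.2, 0.1], [0, 0, 0]],
    [[-3.6, -0.2, 0.1], [0, 0, 0]]
  ]
}}

```text
time_s: 34.88
tcp_pos: [0.4524, 0.0652, 0.0155]
eef_rot: [-180.0, 0.0, -171.4]
contact_force: [0.6, -0.5, -1.7]
gripper_width: 0.0394
gripper_force: 45.0
```

```bash
python3 h.py 2
```

```text
[0.4519 0.065  0.0153] [-1.7999e+02 -2.0000e-02 -1.7144e+02] 0.03953268845610597
pre [0.4132 0.0596] shift cm [ 3.9   0.04 -0.01] turn [-0. -0. -0.]
```

{"name": "move_arm", "arguments": {
  "targets": [
    [[-1, 0, 0], [0, 0, 0]],
    [[-2, 0, 0], [0, 0, 0]],
    [[-3, 0, 0], [0, 0, 0]],
    [[-4, 0, 0], [0, 0, 0]],
    [[-4.3, 0, 0], [0, 0, 0]]
  ]
}}

```text
time_s: 35.65
tcp_pos: [0.4948, 0.0716, 0.0155]
eef_rot: [180.0, 0.0, -171.4]
contact_force: [-0.6, -0.3, -1.5]
gripper_width: 0.0395
gripper_force: 45.0
```

{"name": "move_arm", "arguments": {
  "targets": [
    [[0, 0, 0], [0, 0, 0]],
    [[0, 0, 0], [0, 0, 0]],
    [[1.5, 0, 0], [0, 0, 0]],
    [[3.5, 0, 0], [0, 0, 0]],
    [[5, 0, 0], [0, 0, 0]]
  ],
  "jaw": 6
}}

```text
time_s: 36.28
tcp_pos: [0.4428, 0.0635, 0.0156]
eef_rot: [-180.0, -0.0, -171.4]
contact_force: [0.7, 1.1, 0.4]
gripper_width: 0.0598
gripper_force: 0.0
```

{"name": "move_arm", "arguments": {
  "targets": [
    [[0, 0, 0], [0, 0, 0]],
    [[0, 0, 0], [0, 0, 0]],
    [[0, 0, 0], [0, 0, 0]],
    [[0, 0, 0], [0, 0, 0]],
    [[0, 0, 0], [0, 0, 0]]
  ],
  "jaw": 0,
  "squeeze": 20
}}

```text
time_s: 36.9
tcp_pos: [0.4447, 0.064, 0.0155]
eef_rot: [-180.0, -0.0, -171.4]
contact_force: [0.2, 0.0, 0.1]
gripper_width: 0.0154
gripper_force: 0.0
```

```bash
python3 h.py 2
```

```text
[0.4446 0.064  0.0155] [-1.8000e+02 -1.0000e-02 -1.7142e+02] 0.0038158331278271987
pre [0.4132 0.0596] shift cm [3.17 0.03 0.  ] turn [-0. -0.  0.]
```

{"name": "move_arm", "arguments": {
  "targets": [
    [[-1.5, 0, 0], [0, 0, 0]],
    [[-3, 0, 0], [0, 0, 0]],
    [[-4.3, 0, 0], [0, 0, 0]],
    [[-5.2, 0, 0], [0, 0, 0]],
    [[-5.9, 0, 0], [0, 0, 0]]
  ]
}}

```text
time_s: 37.67
tcp_pos: [0.5034, 0.0727, 0.0153]
eef_rot: [-180.0, -0.0, -171.4]
contact_force: [-0.6, 0.0, -0.3]
gripper_width: 0.0001
gripper_force: 0.3
```

{"name": "move_arm", "arguments": {
  "targets": [
    [[-0.2, 0, 0], [0, 0, 0]],
    [[-0.5, 0, 0], [0, 0, 0]],
    [[-0.8, 0, 0], [0, 0, 0]],
    [[-0.8, 0, 0], [0, 0, 0]]
  ]
}}

```text
time_s: 38.17
tcp_pos: [0.5062, 0.0724, 0.0147]
eef_rot: [-179.9, -0.4, -171.5]
contact_force: [-13.1, 1.1, 8.5]
gripper_width: 0.0007
gripper_force: 6.6
```

```bash
python3 h.py 2
```

```text
[0.5063 0.0724 0.0147] [-179.92   -0.43 -171.48] 0.0006627784017602215
pre [0.4132 0.0596] shift cm [ 9.39  0.11 -0.01] turn [-0.001 -0.008 -0.001]
```

{"name": "move_arm", "arguments": {
  "targets": [
    [[1, 0, 0], [0, 0, 0]],
    [[4, 0, 0], [0, 0, 0]],
    [[7, 0, -4], [0, 0, 0]],
    [[7, -2, -9], [0, 0, 0]],
    [[6, -7, -14], [0, 0, 0]]
  ],
  "jaw": 8.76
}}

```text
time_s: 38.95
tcp_pos: [0.4599, 0.0022, 0.1519]
eef_rot: [180.0, 0.2, -171.2]
contact_force: [2.2, 0.2, 0.7]
gripper_width: 0.0448
gripper_force: 0.0
```

{"name": "move_arm", "arguments": {
  "targets": [
    [[-2.2, -4.3, -1], [0, 0, 0]],
    [[-4.5, -8.6, -2], [0, 0, 0]],
    [[-6.7, -12.9, -3], [0, 0, 0]],
    [[-9, -17.2, -4], [0, 0, 0]],
    [[-11.2, -21.5, -4], [0, 0, 0]]
  ]
}}

```text
time_s: 39.58
tcp_pos: [0.6043, -0.1955, 0.1906]
eef_rot: [-179.9, 0.2, -171.4]
contact_force: [0.9, 0.7, 0.2]
gripper_width: 0.0868
gripper_force: 0.0
```

```bash
cat > k.py <<'E'
from vis import *
caps=look(["scene","side","wrist"])
s=r.get_state(); print(s["tcp_pos"].round(4),s["eef_rot"].round(2))
for o in carts(caps,["scene","side"]): print(o)
m={}
for c in caps:
    b=outline_of("cover",c); print(c,[(a["score"],a["box"]) for a in b])
    if b and b[0]["score"]>.4: m[c]=b[0]["mask"]
P=COV(.018)+[boxc(-.01,.01,-.015,.015,.018,.066)]
for n in ({"wrist"},set(m)): 
    if n<=set(m): print("cover",n,fit(caps,{c:m[c] for c in n},P,[.6,-.2],(8.5,)))
a=np.radians(8.57)
B=np.array([.5852,.0592])
# flush line of the slots: cart showing in front of face?
plan((.6005,-.2009,.0448,-171.45)); cv2.imwrite("pics/k.png",np.vstack([caps["wrist"]["image"][80:300],np.hstack([caps["side"]["image"][150:330,180:460],caps["scene"]["image"][150:330,140:420]])]))
E
python3 k.py
```

```text
[ 0.6033 -0.1958  0.1885] [-1.7999e+02 -1.0000e-02 -1.7157e+02]
(['side'], [107.0, 123.0, 144.0], 0.56, array([572.51, 136.83, 196.02]), np.float64(0.76))
scene [(0.96, [198.3, 231.8, 278.3, 300.7])]
side [(0.98, [288.7, 184.1, 339.7, 228.5])]
wrist [(0.95, [147.5, 136.9, 405.7, 231.5])]
cover {'wrist'} (array([ 599.71, -201.39,    8.42]), np.float64(0.047))
cover {'scene', 'wrist', 'side'} (array([ 598.71, -201.27,    8.21]), np.float64(0.108))
 shift cm [ 0.3  -0.73 14.49] turn [-0.     0.001  0.002]
```

View pics/k.png

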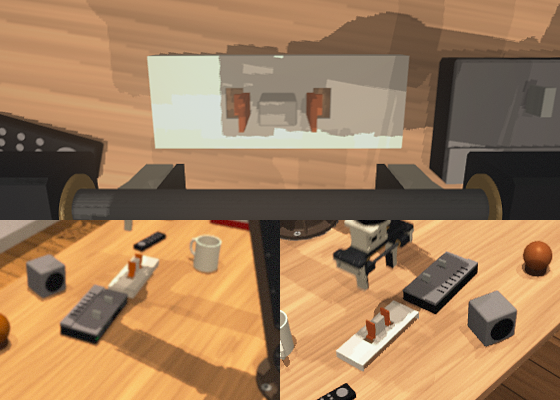

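All cartridges are inside the box, nothing stands out, and the cover is square under the gripper. I'll pick it up.

{"name": "move_arm", "arguments": {
  "targets": [
    [[0.3, -0.6, 3], [0, 0, 0]],
    [[0.3, -0.6, 7], [0, 0, 0]],
    [[0.3, -0.6, 11], [0, 0, 0]],
    [[0.3, -0.6, 14.3], [0, 0, 0]],
    [[0.3, -0.6, 14.3], [0, 0, 0]]
  ]
}}

```text
time_s: 40.6
tcp_pos: [0.5985, -0.1995, 0.0444]
eef_rot: [179.9, -0.3, -171.4]
contact_force: [0.0, 0.3, -0.2]
gripper_width: 0.0875
gripper_force: 0.0
```

{"name": "move_arm", "arguments": {
  "targets": [
    [[0, 0, 0], [0, 0, 0]],
    [[0, 0, 0], [0, 0, 0]],
    [[0, 0, 0], [0, 0, 0]],
    [[0, 0, 0], [0, 0, 0]],
    [[0, 0, 0], [0, 0, 0]]
  ],
  "jaw": 4.2,
  "squeeze": 30
}}

```text
time_s: 41.22
tcp_pos: [0.6012, -0.2006, 0.0478]
eef_rot: [-180.0, 0.1, -171.4]
contact_force: [-1.6, 0.2, 7.4]
gripper_width: 0.0465
gripper_force: 30.0
```

{"name": "move_arm", "arguments": {
  "targets": [
    [[0, 0, 0], [0, 0, 0]],
    [[0, 0, -1], [0, 0, 0]],
    [[0, 0, -4], [0, 0, 0]],
    [[0, 0, -8], [0, 0, 0]],
    [[0, 0, -11], [0, 0, 0]]
  ]
}}

```text
time_s: 41.85
tcp_pos: [0.6005, -0.2005, 0.158]
eef_rot: [-180.0, 0.0, -171.4]
contact_force: [0.6, -0.5, -1.7]
gripper_width: 0.046
gripper_force: 30.0
```

```bash
cat > l.py <<'E'
from vis import *
s=r.get_state(); print(s["tcp_pos"].round(4),s["eef_rot"].round(2),s["gripper_width"],s["contact_force"].round(1))
plan((.5544,.0542,s["tcp_pos"][2],-171.44),"over seat")
E
python3 l.py
```

```text
[ 0.6005 -0.2005  0.158 ] [-1.8000e+02  3.0000e-02 -1.7142e+02] 0.04599438345138685 [ 0.6 -0.5 -1.7]
over seat shift cm [ 0.76 25.87 -0.  ] turn [-0.  0.  0.]
```

Run:
```python
from vis import *
A=cv2.imread("pics/m.png")[:,:400]; w=look(["wrist"])["wrist"]["image"]; cv2.imwrite("pics/w3.png",w)
B=w[60:300,60:460]
g=lambda im:cv2.cvtColor(im,cv2.COLOR_BGR2GRAY)
# orange tabs and window region of the first hold, matched in the new one; front edge columns
for n,(y0,y1,x0,x1) in dict(winL=(148,200,120,185),winR=(148,200,250,325),edgeM=(90,112,120,300)).items():
    T=cv2.resize(g(A[y0:y1,x0:x1]),None,fx=4,fy=4); I=cv2.resize(g(B[y0-14:y1+14,x0-14:x1+14]),None,fx=4,fy=4)
    rs=cv2.matchTemplate(I,T,cv2.TM_CCOEFF_NORMED); _,v,_,l=cv2.minMaxLoc(rs); print(n,round(v,2),"dx,dy px",l[0]/4-14,l[1]/4-14)
for n,X in(("A",A),("B",B)):
    h=cv2.cvtColor(X,cv2.COLOR_BGR2HSV); m=(h[...,0]<12)&(h[...,1]>150)&(h[...,2]>60); m[:150]=0
    rr,cc=np.nonzero(m); L=cc<200; print(n,len(rr),"left tab top row",rr[L].min(),cc[L].mean().round(1),"right",rr[~L].min(),cc[~L].mean().round(1))
```

```text
winL 0.69 dx,dy px 1.0 -4.25
winR 0.7 dx,dy px -0.5 -3.5
edgeM 0.84 dx,dy px 3.0 -2.75
A 1941 left tab top row 167 170.3 right 167 269.8
B 2160 left tab top row 163 170.8 right 164 269.5
```

Tabs sit 3–4 px higher than in the first hold, so the cover is held about 2 mm nearer the robot. I'll account for that.

{"name": "move_arm", "arguments": {
  "targets": [
    [[0.1, 5.2, 0], [0, 0, 0]],
    [[0.2, 10.4, 0], [0, 0, 0]],
    [[0.3, 15.6, 0], [0, 0, 0]],
    [[0.4, 20.8, 0], [0, 0, 0]],
    [[0.6, 25.9, 0], [0, 0, 0]]
  ]
}}

```text
time_s: 42.52
tcp_pos: [0.5552, 0.0563, 0.1563]
eef_rot: [180.0, -0.0, -171.4]
contact_force: [1.1, 1.6, -1.8]
gripper_width: 0.046
gripper_force: 30.0
```

{"name": "move_arm", "arguments": {
  "targets": [
    [[0, 0, 2], [0, 0, 0]],
    [[0, 0, 4], [0, 0, 0]],
    [[0, 0, 5], [0, 0, 0]],
    [[0, 0, 5], [0, 0, 0]]
  ]
}}

```text
time_s: 43.02
tcp_pos: [0.5555, 0.0544, 0.1058]
eef_rot: [-180.0, -0.1, -171.4]
contact_force: [-0.3, -0.1, -1.6]
gripper_width: 0.0463
gripper_force: 30.0
```

```bash
sed -i 's/.5544,.0542/.5566,.0545/' l.py; python3 l.py
```

```text
[0.5555 0.0544 0.1058] [-1.7997e+02 -9.0000e-02 -1.7144e+02] 0.04628602818737868 [-0.3 -0.1 -1.6]
over seat shift cm [-0.11 -0.   -0.  ] turn [-0.    -0.002  0.   ]
```

{"name": "move_arm", "arguments": {
  "targets": [
    [[-0.1, 0, 0], [0, 0, 0]],
    [[-0.1, 0, 1], [0, 0, 0]],
    [[-0.1, 0, 2], [0, 0, 0]],
    [[-0.1, 0, 2.5], [0, 0, 0]],
    [[-0.1, 0, 2.5], [0, 0, 0]]
  ]
}}

```text
time_s: 43.65
tcp_pos: [0.5566, 0.0547, 0.0807]
eef_rot: [-180.0, -0.1, -171.4]
contact_force: [-0.3, -0.7, -2.8]
gripper_width: 0.0462
gripper_force: 30.0
```

{"name": "move_arm", "arguments": {
  "targets": [
    [[0, 0, 0.5], [0, 0, 0]],
    [[0, 0, 1], [0, 0, 0]],
    [[0, 0, 1.4], [0, 0, 0]],
    [[0, 0, 1.4], [0, 0, 0]]
  ]
}}

```text
time_s: 44.15
tcp_pos: [0.5567, 0.0548, 0.0669]
eef_rot: [-180.0, -0.0, -171.4]
contact_force: [-0.0, -0.1, -2.1]
gripper_width: 0.0463
gripper_force: 30.0
```

{"name": "move_arm", "arguments": {
  "targets": [
    [[0, 0, 0.15], [0, 0, 0]],
    [[0, 0, 0.3], [0, 0, 0]],
    [[0, 0, 0.3], [0, 0, 0]]
  ]
}}

```text
time_s: 44.52
tcp_pos: [0.557, 0.0549, 0.0658]
eef_rot: [-180.0, 0.0, -171.4]
contact_force: [-5.6, -1.1, 11.5]
gripper_width: 0.0463
gripper_force: 30.0
```

{"name": "move_arm", "arguments": {
  "targets": [
    [[0, 0, 0], [0, 0, 0]],
    [[0, 0, 0], [0, 0, 0]],
    [[0, 0, 0], [0, 0, 0]],
    [[0, 0, 0], [0, 0, 0]],
    [[0, 0, 0], [0, 0, 0]]
  ],
  "jaw": 8.76
}}

```text
time_s: 45.15
tcp_pos: [0.557, 0.0549, 0.0643]
eef_rot: [180.0, 0.0, -171.4]
contact_force: [0.7, 0.5, -0.8]
gripper_width: 0.0864
gripper_force: 0.0
```

{"name": "move_arm", "arguments": {
  "targets": [
    [[0, 0, -1], [0, 0, 0]],
    [[0, 0, -4], [0, 0, 0]],
    [[0, 0, -9], [0, 0, 0]],
    [[0, 0, -14], [0, 0, 0]],
    [[0, 0, -16.4], [0, 0, 0]]
  ]
}}

```text
time_s: 45.78
tcp_pos: [0.558, 0.0551, 0.2324]
eef_rot: [180.0, 0.3, -171.4]
contact_force: [-0.4, 0.3, -0.2]
gripper_width: 0.0877
gripper_force: 0.0
```

Run:
```python
from vis import *
caps=look(["scene","side","wrist"]); w=caps["wrist"]["image"]
s=r.get_state(); print(s["tcp_pos"].round(4),s["eef_rot"].round(2),s["contact_force"].round(1))
o=outline_of("cover","wrist")[0]; print(o["box"])
print(fit(caps,{"wrist":o["mask"]},COV(.036)+[boxc(-.01,.01,-.015,.015,.036,.084)],[.553,.054],(8.5,)))
print(carts(caps,["scene","side"]))
def tabs(n,X):
    h=cv2.cvtColor(X,cv2.COLOR_BGR2HSV); m=((h[...,0]<12)&(h[...,1]>150)&(h[...,2]>60)).astype(np.uint8)
    m[:, :200]=0; m[:,360:]=0; m[:130]=0; m[230:]=0
    for c in(0,1):
        q=m.copy(); q[:,280:]=0 if c==0 else q[:,280:]
        if c: q[:,:280]=0
        rr,cc=np.nonzero(q); print(n,"LR"[c],len(rr),"cols",cc.min(),cc.max(),"rows",rr.min(),rr.max())
tabs("start",cv2.imread("pics/wrist1.png")); tabs("now",w)
```

```text
[0.5576 0.0552 0.2304] [ 179.94    0.21 -171.41] [ 0.  -0.2 -0.9]
[157.5, 135.4, 399.3, 222.8]
(array([555.28,  54.31,   8.73]), np.float64(0.048))
[]
start L 97 cols 243 252 rows 177 212
start R 139 cols 307 316 rows 177 212
now L 84 cols 244 250 rows 183 204
now R 128 cols 307 315 rows 170 204
```

The cover is within about 1 mm of its original seated pose, and the tab columns match the start, so they have sprung out. Handing in.

```bash
python3 -c "
from plant import r
print(r.close_job())"
```

```text
the job is handed in; nothing more can be done
None
```

I slid the three cartridges on the shelf (red, yellow and blue) home to their stops, put the cover back with both tabs sprung out, and handed the job in; `close_job()` returned no verdict.

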